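Draw a filter cover down evenly with four wing screws

TASK

The cover of the water filter is only resting on its rubber bushes: tighten its four wing screws clockwise, crosswise and in at least two rounds, so that the cover goes down level - in the first round give every screw about an eighth of a turn, and only then make them tight. Finish with the cover flat and fully home on the housing and all four screws evenly snug, feeling the resistance: not loose and not forced. Leave the glass, the cup and the timer where they stand.

Things in the scene. Friction and masses are not known exactly. Their poses are not given: they have to be found in the camera images.
- housing: fixed aluminium water-filter housing, 152x152x60 mm block on a 164 mm black foot, hose stubs on its +y and -y sides; origin at the centre of its underside, z up. Its flat top, 60 mm up, is the metal seat of the cover
- cover: dark steel cover plate (flange), 150x150x12 mm, 2 kg, loose over four studs; low dome in the middle (60 mm across, nipple up to 32 mm above the plate's underside). Origin at the centre of its underside, z up. At the start four rubber bushes under the screws (just stiff enough to carry it, 1.5 N per mm each) hold it 4 mm above the seat; home, its underside lies on the housing's top
- wing0: black T-bar wing screw 0 of four. Grip bar 40 mm long (x axis), 12 mm thick (y axis), 24 mm high; origin at the bar's centre, z up along the stud. The four screws stand at the corners of a 92 mm square, numbered in order round it (0 is opposite 2, 1 opposite 3), all alike. The bar's centre starts about 37 mm above the cover's top; under the bar are a neck and a foot washer 25 mm across.
- wing0_end (a point): end of the grip bar of wing screw 0, 20 mm from its centre along the bar's x axis
- wing1: black T-bar wing screw 1 of four. Grip bar 40 mm long (x axis), 12 mm thick (y axis), 24 mm high; origin at the bar's centre, z up along the stud. Like all four it screws down when turned clockwise seen from above, 4.5 mm per radian, at most 3.2 rad, and stays where it is left. At the start its foot clears the cover by 0.3 to 3.5 mm, differing from screw to screw; snug takes about 1.1 to 2.1 rad in all.
- wing1_end (a point): end of the grip bar of wing screw 1, 20 mm from its centre along the bar's x axis
- wing2: black T-bar wing screw 2 of four. Grip bar 40 mm long (x axis), 12 mm thick (y axis), 24 mm high; origin at the bar's centre, z up along the stud. Like all four it turns freely at about 0.04 N m; bearing on the cover, the torque grows by about 0.008 N m per N of clamp: slowly while the bush yields (to about 7 N), then steeply (about 80 N per rad) once that corner is seated.
- wing2_end (a point): end of the grip bar of wing screw 2, 20 mm from its centre along the bar's x axis
- wing3: black T-bar wing screw 3 of four. Grip bar 40 mm long (x axis), 12 mm thick (y axis), 24 mm high; origin at the bar's centre, z up along the stud. Like all four its foot is sprung (22 N per mm) and turns with it. Properly snug is about 22 N (12 to 36 N is fine), felt as about 0.2 N m of resistance while turning. Those tightened first lose up to 8 N when the others follow.
- wing3_end (a point): end of the grip bar of wing screw 3, 20 mm from its centre along the bar's x axis
- glass: upturned drinking glass, 67 mm wide, 105 mm high, standing beside the housing; origin under its centre
- cup: white espresso cup, 78x99x55 mm, standing beside the housing; origin under its centre
- timer: white digital kitchen timer lying on its back, 69x72x21 mm, behind the housing; origin under its centre
Not all that is in view belongs to the job. Of the things that look like the housing, take the one that is nearest to the robot's base at the start.

How it is judged:
On the way:
1. first round: all four screws have been turned part of the way (bar ends moved over 8 mm), none of them tight yet (all under 14 N) (distance of each of wing0_end, wing1_end, wing2_end, wing3_end from where it was at the start of the episode above 0.008 m and contact force between each of wing0, wing1, wing2, wing3 and cover below 14 N), for 0.2 s.
At the end, for the whole second after the job is handed in: The cover lies flat (within 0.008 rad) on the housing's top (within 0.8 mm) and at rest, and each of the four screws clamps it with 12 to 36 N (contact force between wing0 and cover between 12 and 36 N and contact force between wing1 and cover between 12 and 36 N and contact force between wing2 and cover between 12 and 36 N and contact force between wing3 and cover between 12 and 36 N and angle between cover's own z axis and vertical below 0.008 rad and z of cover in the frame of housing below 0.0608 m and linear speed of cover below 0.01 m/s); the robot touches nothing.
It fails at once if the cover is drawn down askew (by more than 1.4 degrees) (angle between cover's own z axis and vertical above 0.024 rad).
It fails at once if a screw is overtightened (clamps with more than 60 N) (contact force between any of wing0, wing1, wing2, wing3 and cover above 60 N).
It fails at once if not crosswise: two neighbours turned (bar ends moved 7 mm) with the other two untouched (3 mm), or two neighbours tight (over 14 N) with the other two under 9 N ((distance of each of wing0_end, wing1_end from where it was at the start of the episode above 0.007 m and distance of each of wing2_end, wing3_end from where it was at the start of the episode below 0.003 m) or (contact force between each of wing0, wing1 and cover above 14 N and contact force between each of wing2, wing3 and cover below 9 N) or (distance of each of wing1_end, wing2_end from where it was at the start of the episode above 0.007 m and distance of each of wing3_end, wing0_end from where it was at the start of the episode below 0.003 m) or (contact force between each of wing1, wing2 and cover above 14 N and contact force between each of wing3, wing0 and cover below 9 N) or (distance of each of wing2_end, wing3_end from where it was at the start of the episode above 0.007 m and distance of each of wing0_end, wing1_end from where it was at the start of the episode below 0.003 m) or (contact force between each of wing2, wing3 and cover above 14 N and contact force between each of wing0, wing1 and cover below 9 N) or (distance of each of wing3_end, wing0_end from where it was at the start of the episode above 0.007 m and distance of each of wing1_end, wing2_end from where it was at the start of the episode below 0.003 m) or (contact force between each of wing3, wing0 and cover above 14 N and contact force between each of wing1, wing2 and cover below 9 N)).
It fails at once if the glass, cup or timer is shifted by more than 15 mm (distance of any of glass, cup, timer from where it was at the start of the episode above 0.015 m).
It also fails if it takes over 72 s, if anything falls off the work surface, if the arm or the gripper's body presses on something with over 40 N, if the wrist force passes 120 N, or if a joint passes its speed limit or range.

ROBOT

A 6-joint arm with a two-finger parallel gripper is mounted at the origin on a cart in front of the work surface, level with it; the furniture and walls round the work are solid. World frame = base frame: x ahead of the robot, y to its left, z up, the work surface at z = 0. Lengths are in m, angles in rad, forces in N, time in s.
With the tool pointing down it reaches from about 0.425 to 0.95 m from the base axis. Payload 3.5 kg.
Tool frame: the origin (TCP) lies at the very end of the fingers, on their centre line; the grasp point (between the pads) lies 19 mm behind it (grip_depth is the distance from the TCP to the grasp point, in m); x points along the fingers, z is the direction in which the jaws open and shut, and the axes are right-handed (so a half turn about x gives the same grasp; the last joint's range is limited). The gripper opens to 85 mm and grips with 20 to 120 N. Pads are 22 mm wide; open, the fingers measure 114 mm over their backs; the gripper's body (76 mm by 85 mm) begins 54 mm behind the grasp point. The pads swing forward as they close: fully open they stand 13 mm farther back than shut.
Start: joints at [1.066, 0.286, 1.577, -0, 1.279, -0.15], TCP at [0.234, 0.633, 0.231] pointing down, gripper open.
Joint ranges: [-2.77, 2.77], [-0.9, 2.22], [0.21, 2.48], [-1.53, 4.67], [0.24, 2.81], [-2.84, 2.84]. Speed limits (rad/s): [2.79, 2.79, 3.14, 3.14, 3.14, 3.14].

INTERFACE

Orientations are given as a unit quaternion [x, y, z, w].
In Python, from plant import get_state, read_camera, calibration, sign_off, recognise, grip_depth gives the robot as it stands. The module is installed in compiled form; this text tells all that it offers.
- The arm moves only by the tool servo_tool, never from a script. Its argument "deltas" is a list that holds one entry, the list of rows, each a list of 4 numbers: the shift along the world's x, y, z scaled (see below), then the turn about the world's z scaled (see below). In form: [[[tx, ty, tz, spin], ...]]. A call has exactly 5 rows; each row is the pose to reach, as a shift and turn from the pose commanded when the call began; what a row does not reach only later rows make up. The controller multiplies each number of a shift by 10 cm and each number of a turn by 90 degrees. A row lasts 1/10 s, in which the tool goes at most 50 mm and 8.59 degrees, less where a joint would pass 70% of its speed; a pose out of reach is approached as far as the arm can. A call with a number of a shift or a turn outside -1 to 1 is refused whole. A call with a gripper value outside its range is refused whole. "claw" is the gripper's target within -1 to 1 (fully open at 1, half-way at 0, shut at -1), set as the call begins (left out, the last holds). The fingers move at their own pace and stop on an object; "force" is the grip in N (left out, the last holds). Time passes only in rows, so rows that repeat a pose let the fingers close, or fill a call up. It gives the time, the measured TCP pose, the force and the opening at its end, in the units of the state.
- get_state(): the state, without advancing time (a new reading comes with each control period).
- read_camera(name): name is "scene" or "top" or "wrist"; returns the picture (480x640x3 uint8, blue, green, red); there is no depth.
- calibration(name): a dict with "intrinsics" (3x3 intrinsics, pixels), "R" (3x3) and "t" (3): a world point X has camera coordinates R X + t; the wrist camera has in their place "T_tool_cam" (4x4, takes a point from camera to tool coordinates, whose origin is the TCP and whose axes are the tool frame's). Camera axes: x right, y down, z forward; pixel columns grow to the right and rows downward; lengths in m; the calibration is good to about 2 mm. A picture is of the moment at which its call begins: read the wrist's pose just before it. calibration takes no time and is no camera call.
- sign_off(): hands the job in, once; it reports no verdict.
Trained networks look in the newest picture that a camera, given by its name, has taken for a name from the list of things; names that differ only in an ending like _2 or _b are one class to them, and where a whole thing is asked for, a point or a joint stands for the part that bears it (a point fixed in the world has none). Each returns a list of dicts, best first, with "p" (0 to 1); they miss things now and then, are a little off and sometimes report something else, mostly with a low value. They report only what shows in the picture. A call takes as long as a camera call. They do not tell look-alikes from the thing itself.
- recognise(camera, query): "at" ([x, y, z] in m, in world coordinates, good to about 4 mm: the middle of the surface that is visible of it).
The state is a dict: "time": time; "qpos": joint angles; "dq": joint speeds; "joint_efforts": joint torques, N m; "eef_pos": TCP position; "tcp_rot": TCP orientation; "contact_force": force on the tool from outside, world axes, zero at the start; "wrist_torque": the same for the moment, N m; "opening": opening from 0.0 (shut) to 1.0 (fully open).
Only numpy, scipy, OpenCV 4.12 (cv2) and the standard library are available. Lean on these libraries where they do the work, as an engineer would, in place of code of your own. Each camera call takes 0.05 s, during which the arm holds its last target. There are 200 camera calls.

## Working session

There is one attempt and no reset: what is moved stays moved. The work goes in short steps, Python scripts to look and compute and a tool call to move; the robot and the scene stay as the last step left them, time stands still between calls to the robot, and variables do not carry over. Pictures are saved under pics/ and viewed, about 8 in all and at most 12, crops included, and the job is handed in when it is done.

Besides the shell and the picture viewer there is one more tool, called after "Emit:" in YAML: its name, and indented under it one key for each argument. servo_tool: Moves the arm, as the interface text tells. Its arguments: {"type":"object","properties":{"deltas":{"type":"array"},"claw":{"type":"number"},"force":{"type":"number"}},"required":["deltas"]}

```bash
mkdir -p pics
python3 - <<'E'
from plant import *
import cv2,numpy as np
s=get_state();print({k:np.round(v,3) for k,v in s.items()},grip_depth)
a=read_camera("scene");b=read_camera("top")
cv2.imwrite("pics/a.png",a);cv2.imwrite("pics/b.png",b)
for c in("scene","top"):
  for q in("housing","cover","wing0","wing0_end","glass","cup","timer"):
    print(c,q,[(np.round(d["at"],3).tolist(),round(d["p"],2)) for d in recognise(c,q)])
print(get_state()["time"])
E
```

```text
{'time': np.float64(0.0), 'qpos': array([ 1.066,  0.287,  1.578,  0.   ,  1.279, -0.15 ]), 'dq': array([-0.001,  0.001, -0.001,  0.001, -0.002, -0.002]), 'joint_efforts': array([-1.0000e-03, -4.0597e+01, -2.9263e+01, -0.0000e+00,  6.0000e-03,
        0.0000e+00]), 'eef_pos': array([0.234, 0.632, 0.23 ]), 'tcp_rot': array([-0.404,  0.581,  0.404,  0.58 ]), 'contact_force': array([0.428, 0.466, 0.595]), 'wrist_torque': array([-0.003,  0.013,  0.034]), 'opening': np.float64(1.002)} 0.0187
scene housing [([0.548, -0.196, 0.034], 0.93), ([0.526, -0.658, 0.061], 0.62)]
scene cover [([0.582, -0.152, 0.078], 0.93), ([0.661, 0.019, 0.078], 0.28)]
scene wing0 [([0.622, -0.19, 0.106], 0.72), ([0.538, -0.17, 0.112], 0.63), ([0.559, -0.078, 0.11], 0.6), ([0.649, -0.104, 0.108], 0.52)]
scene wing0_end [([0.648, -0.103, 0.107], 0.67), ([0.535, -0.175, 0.116], 0.24)]
scene glass [([0.66, 0.016, 0.079], 0.89)]
scene cup [([0.554, -0.348, 0.036], 0.83), ([0.537, -0.17, 0.112], 0.55)]
scene timer [([0.754, -0.186, 0.019], 0.7)]
top housing [([0.549, -0.632, 0.056], 0.62), ([0.564, -0.151, 0.014], 0.55)]
top cover [([0.59, -0.131, 0.076], 0.79)]
top wing0 [([0.651, -0.097, 0.127], 0.65), ([0.629, -0.187, 0.124], 0.61), ([0.565, -0.078, 0.125], 0.52), ([0.594, -0.13, 0.079], 0.48), ([0.539, -0.164, 0.127], 0.4)]
top wing0_end [([0.651, -0.102, 0.123], 0.48)]
top glass [([0.666, 0.032, 0.101], 0.92)]
top cup [([0.556, -0.353, 0.024], 0.65)]
top timer [([0.764, -0.178, 0.014], 0.6), ([0.54, -0.167, 0.123], 0.59)]
0.8
```

View pics/a.png

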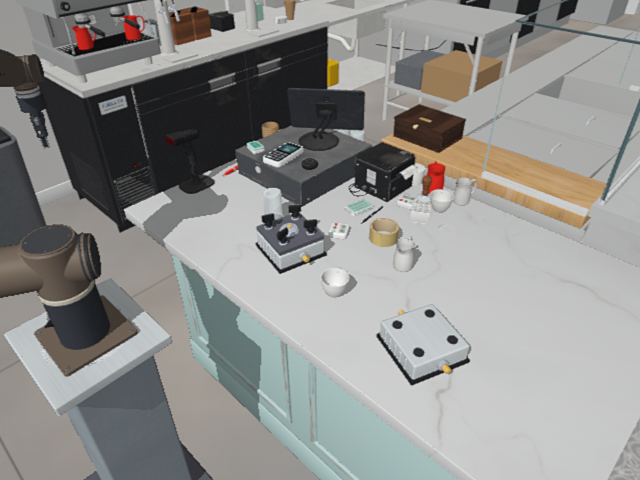

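View pics/b.png

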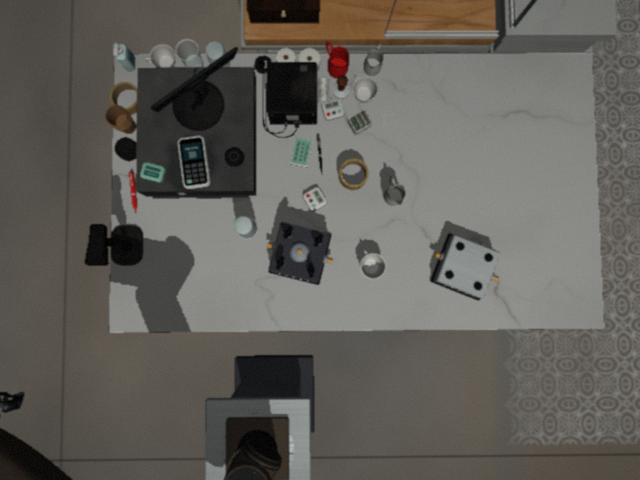

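The wanted one is the filter with the cover: scene (290,240), top (300,252), about 0.6 m from the base. The bare look-alike is at scene (422,342), top (468,266), about 0.85 m away. The glass is at top (244,226), the cup at (372,265) and the timer at (315,196). I'll confirm it in the wrist-camera picture before reaching.

Run:
```python
from plant import *
import numpy as np
from scipy.spatial.transform import Rotation as R
c=calibration("wrist");print(np.round(c["intrinsics"],1),np.round(c["T_tool_cam"],4))
s=get_state();M=R.from_quat(s["tcp_rot"]).as_matrix();print(M.round(3))
print((M@c["T_tool_cam"][:3,3]).round(3),(M@c["T_tool_cam"][:3,2]).round(3))
```

```text
[[378.9   0.  319.3]
 [  0.  378.9 245.6]
 [  0.    0.    1. ]] [[ 0.000e+00 -3.283e-01  9.446e-01 -1.424e-01]
 [ 1.000e-04 -9.446e-01 -3.283e-01  8.330e-02]
 [ 1.000e+00  1.000e-04  0.000e+00 -8.000e-04]
 [ 0.000e+00  0.000e+00  0.000e+00  1.000e+00]]
[[ 0.    -0.938  0.347]
 [ 0.     0.347  0.938]
 [-1.     0.     0.   ]]
[-0.078  0.028  0.142] [ 0.308 -0.114 -0.945]
```

Emit:
servo_tool:
  deltas:
    - [[0.2, -0.45, 0.4, 0], [0.4, -0.9, 0.6, 0], [0.45, -1, 0.7, 0], [0.45, -1, 0.7, 0], [0.45, -1, 0.7, 0]]

```text
time: 1.3
eef_pos: [0.2797, 0.533, 0.302]
tcp_rot: [-0.403, 0.58, 0.404, 0.581]
contact_force: [0.0, 0.4, -1.2]
opening: 0.998
```

Emit:
servo_tool:
  deltas:
    - [[0.2, -0.4, 0, 0], [0.4, -0.8, 0, 0], [0.45, -1, 0, 0], [0.45, -1, 0, 0], [0.45, -1, 0, 0]]

```text
time: 1.8
eef_pos: [0.3239, 0.4336, 0.3003]
tcp_rot: [-0.404, 0.581, 0.404, 0.58]
contact_force: [-1.1, 0.0, 0.1]
opening: 0.995
```

Emit:
servo_tool:
  deltas:
    - [[0.2, -0.4, 0, 0], [0.4, -0.8, 0, 0], [0.45, -1, 0, 0], [0.45, -1, 0, 0], [0.45, -1, 0, 0]]

```text
time: 2.3
eef_pos: [0.3692, 0.3341, 0.301]
tcp_rot: [-0.404, 0.58, 0.404, 0.58]
contact_force: [-0.6, -0.0, -0.5]
opening: 0.996
```

Emit:
servo_tool:
  deltas:
    - [[0.2, -0.4, 0, 0], [0.4, -0.8, 0, 0], [0.45, -1, 0, 0], [0.45, -1, 0, 0], [0.45, -1, 0, 0]]

```text
time: 2.8
eef_pos: [0.4143, 0.2343, 0.3012]
tcp_rot: [-0.404, 0.58, 0.405, 0.58]
contact_force: [0.3, 0.1, 0.3]
opening: 1.001
```

Emit:
servo_tool:
  deltas:
    - [[0.2, -0.4, 0, 0], [0.4, -0.8, 0, 0], [0.45, -1, 0, 0], [0.45, -1, 0, 0], [0.45, -1, 0, 0]]

```text
time: 3.3
eef_pos: [0.4593, 0.1344, 0.3012]
tcp_rot: [-0.404, 0.58, 0.405, 0.58]
contact_force: [-0.1, 0.4, 1.1]
opening: 1.0
```

Emit:
servo_tool:
  deltas:
    - [[0.2, -0.4, 0, 0], [0.4, -0.8, 0, 0], [0.45, -1, 0, 0], [0.45, -1, 0, 0], [0.45, -1, 0, 0]]

```text
time: 3.8
eef_pos: [0.5043, 0.0346, 0.3012]
tcp_rot: [-0.404, 0.58, 0.405, 0.58]
contact_force: [0.6, 0.4, 0.2]
opening: 1.002
```

Emit:
servo_tool:
  deltas:
    - [[0.2, -0.4, 0, 0], [0.4, -0.8, 0, 0], [0.45, -1, 0, 0], [0.45, -1, 0, 0], [0.45, -1, 0, 0]]

```text
time: 4.3
eef_pos: [0.5493, -0.0652, 0.3012]
tcp_rot: [-0.404, 0.58, 0.405, 0.58]
contact_force: [0.7, 0.1, 0.1]
opening: 1.004
```

```bash
cat > h.py <<'E'
from plant import *
import numpy as np, cv2
from scipy.spatial.transform import Rotation as R
C=calibration("wrist");K=C["intrinsics"];T=C["T_tool_cam"]
def cam(s):
    M=R.from_quat(s["tcp_rot"]).as_matrix()
    return M@T[:3,:3], s["eef_pos"]+M@T[:3,3]
def ray(s,u,v,z):
    Rw,o=cam(s);d=Rw@np.linalg.solve(K,[u,v,1.]);return o+d*(z-o[2])/d[2]
def pix(s,X):
    Rw,o=cam(s);p=K@(Rw.T@(np.array(X)-o));return p[:2]/p[2]
E
python3 - <<'E'
from h import *
import json
s=get_state();a=read_camera("wrist");cv2.imwrite("pics/w1.png",a)
json.dump({k:np.array(v).tolist() for k,v in s.items()},open("s1.json","w"))
print(s["eef_pos"],s["qpos"])
for q in("wing0","cover","wing0_end"):
  for d in recognise("wrist",q): print(q,np.round(d["at"],3),round(d["p"],2),pix(s,d["at"]).round(0))
E
```

```text
[ 0.5492976 -0.0651697  0.3012057] [-3.01963080e-01 -3.00472973e-02  1.79845102e+00  9.70674541e-04
  1.37391068e+00 -1.51959861e+00]
wing0 [ 0.645 -0.095  0.125] 0.91 [325. 318.]
wing0 [ 0.558 -0.075  0.121] 0.81 [313. 227.]
wing0 [ 0.535 -0.158  0.121] 0.6 [217. 235.]
cover [ 0.589 -0.126  0.079] 0.59 [278. 259.]
wing0_end [ 0.644 -0.098  0.121] 0.61 [322. 316.]
```

View pics/w1.png

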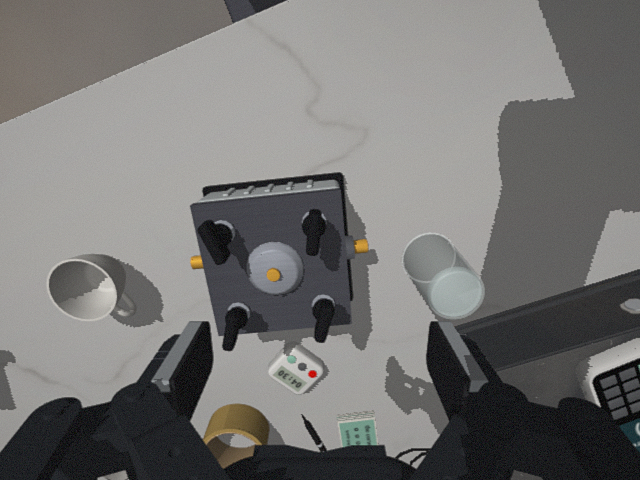

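Emit:
servo_tool:
  deltas:
    - [[0.1, -0.4, -0.3, 0], [0.2, -0.75, -0.5, 0], [0.2, -0.75, -0.5, 0], [0.2, -0.75, -0.5, 0], [0.2, -0.75, -0.5, 0]]

```text
time: 5.0
eef_pos: [0.5697, -0.141, 0.2524]
tcp_rot: [-0.405, 0.58, 0.404, 0.581]
contact_force: [-0.1, -0.3, 0.6]
opening: 1.003
```

Run:
```python
from h import *
import json
s=get_state();a=read_camera("wrist");cv2.imwrite("pics/w2.png",a)
json.dump({k:np.array(v).tolist() for k,v in s.items()},open("s2.json","w"))
print(s["eef_pos"],s["qpos"])
for q in("wing0","cover","wing0_end"):
  for d in recognise("wrist",q): print(q,np.round(d["at"],3),round(d["p"],2),pix(s,d["at"]).round(0))
b=cv2.imread("pics/w1.png")[185:365,180:370]
p=[cv2.resize(b,None,fx=2.1,fy=2.1,interpolation=3)]
b=cv2.imread("pics/w2.png")
c=b[150:400,200:450];p.append(cv2.resize(c,(400,378),interpolation=3))
print([x.shape for x in p]);cv2.imwrite("pics/c.png",cv2.hconcat([cv2.resize(x,(399,378)) for x in p]))
```

```text
[ 0.56974207 -0.14103471  0.25242264] [-4.15607596e-01  7.69599799e-02  1.77798053e+00  4.28183362e-04
  1.28523128e+00 -1.63273172e+00]
wing0 [ 0.54  -0.161  0.124] 0.85 [280. 204.]
wing0 [ 0.623 -0.186  0.122] 0.83 [290. 309.]
wing0 [ 0.645 -0.103  0.118] 0.76 [397. 297.]
wing0 [ 0.561 -0.078  0.119] 0.59 [396. 190.]
cover [ 0.586 -0.127  0.075] 0.97 [342. 227.]
cover [ 0.643 -0.099  0.12 ] 0.68 [401. 294.]
wing0_end [ 0.646 -0.101  0.12 ] 0.78 [399. 298.]
wing0_end [ 0.559 -0.08   0.127] 0.29 [396. 191.]
[(378, 399, 3), (378, 400, 3)]
```

View pics/w2.png

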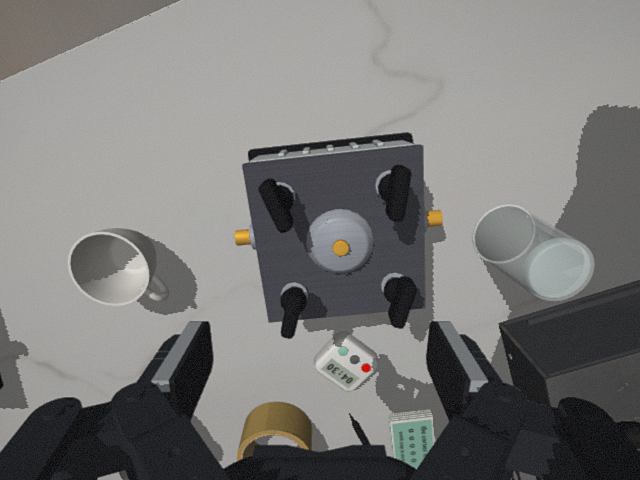

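This confirms the covered filter. The four black T-bars are at about (276,204), (397,193), (290,310) and (400,300), with the glass at (545,250), the cup at (110,265) and the timer at (347,360). I'll measure the bar axes in an enlarged, brightened crop.

Run:
```python
from h import *
b=cv2.imread("pics/w2.png")[150:340,235:430]
g=np.clip((b/255.)**0.45*255,0,255).astype(np.uint8)
cv2.imwrite("pics/c2.png",cv2.resize(g,(600,585),interpolation=cv2.INTER_CUBIC))
```

```text
(no output)
```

View pics/c2.png

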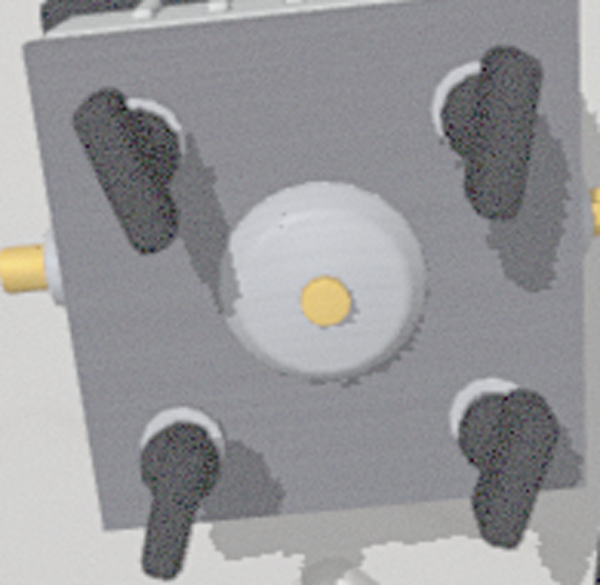

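```bash
cat > fit.py <<'E'
from h import *
import json
from scipy.optimize import minimize
def mask(img): 
    g=cv2.GaussianBlur(img,(3,3),0).max(2);return g
def proj(s,P):
    Rw,o=cam(s);q=(K@(Rw.T@(P-o).T)).T;return q[:,:2]/q[:,2:]
a=np.linspace(0,2*np.pi,24,endpoint=False)
def sil(s,p,z,sh,off=(0,0),S=4):
    x,y,t=p;m=np.zeros(sh,np.uint8)
    # stadium bar: 40x12x24
    base=np.c_[np.sign(np.cos(a))*.014+.006*np.cos(a),.006*np.sin(a)]
    c,d=np.cos(t),np.sin(t);base=base@np.array([[c,d],[-d,c]])
    def hull(B,z0,z1):
        P=np.vstack([np.c_[B+[x,y],np.full(len(B),h)] for h in(z0,z1)])
        q=proj(s,P)-off
        cv2.fillConvexPoly(m,cv2.convexHull(np.round(q*S).astype(np.int32)),255)
    circ=np.c_[np.cos(a),np.sin(a)]
    hull(base,z-.012,z+.012); hull(circ*.0125,z-.0345,z-.0315); hull(circ*.007,z-.032,z-.01)
    return m
def fit(views,p0,zs=(.107,.110,.113,.116)):
    best=None
    for z in zs:
        def cost(p,dbg=False):
            e=0
            for s,g in views:
                u,v=pix(s,[p0[0],p0[1],.1]).astype(int);w=42
                sub=g[v-w:v+w,u-w:u+w];S=4
                m=sil(s,p,z,(2*w*S,2*w*S),(u-w,v-w))
                m=cv2.resize(m,(2*w,2*w),interpolation=cv2.INTER_AREA)/255.
                d=(sub<46).astype(float) 
                e+=np.abs(m-d).sum()
            return e
        for t0 in p0[2]:
            r=minimize(cost,[p0[0],p0[1],t0],method="Nelder-Mead",options=dict(initial_simplex=np.array([p0[0],p0[1],t0])+np.array([[0,0,0],[.004,0,0],[0,.004,0],[0,0,.3]]),maxiter=120))
            if best is None or r.fun<best[0]: best=(r.fun,z,r.x)
    return best
E
python3 - <<'E'
from fit import *
V=[]
for i in(1,2):
    s=json.load(open(f"s{i}.json"));s={k:np.array(v) for k,v in s.items()}
    V.append((s,mask(cv2.imread(f"pics/w{i}.png"))))
g=V[1][1]
print("bar",g[200,272],g[185,400],"plate",g[220,320],g[290,350],"shadow",g[222,300])
res=[]
for c in([.540,-.161],[.561,-.078],[.645,-.101],[.623,-.186]):
    b=fit(V,(*c,[-.6,-.2,.2]));res.append(b[2]);print(round(b[0],1),b[1],b[2].round(4),"jaw deg",np.degrees(b[2][2]).round(1))
res=np.array(res);ce=res[:,:2].mean(0);print("centre",ce.round(4),[np.linalg.norm(res[i,:2]-res[(i+1)%4,:2]).round(4) for i in range(4)])
im=cv2.imread("pics/w2.png");S=4
o=cv2.resize(im[140:350,220:450],None,fx=3,fy=3)
for p in res:
    m=sil(V[1][0],p,.113,(210*3,230*3),(220,140),3);cs,_=cv2.findContours(m,0,2);cv2.drawContours(o,cs,-1,(0,255,0),1)
cv2.imwrite("pics/f.png",cv2.resize(o,(657,600)))
E
```

```text
bar 33 28 plate 157 79 shadow 49
500.3 0.107 [ 0.5428 -0.1669  0.0738] jaw deg 4.2
574.0 0.11 [ 0.566  -0.0769 -0.4387] jaw deg -25.1
675.4 0.107 [ 0.6586 -0.1004 -0.6262] jaw deg -35.9
851.9 0.113 [ 0.6373 -0.1925 -0.56  ] jaw deg -32.1
centre [ 0.6012 -0.1342] [np.float64(0.0929), np.float64(0.0956), np.float64(0.0945), np.float64(0.0979)]
```

View pics/f.png

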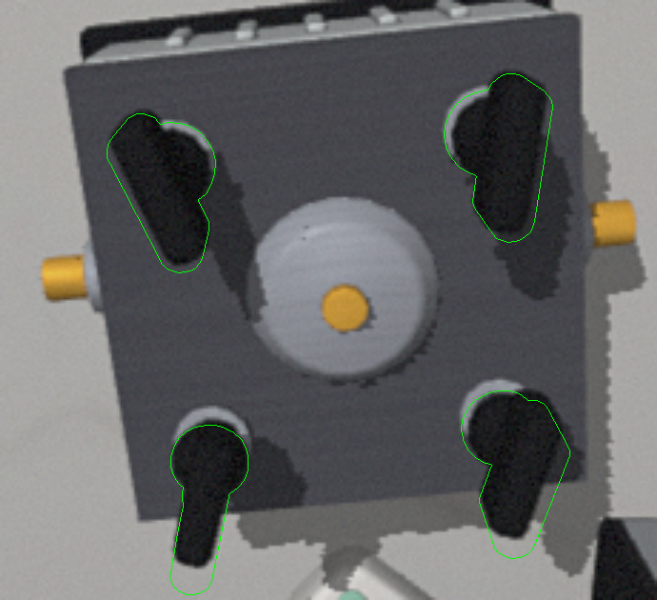

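```bash
cat > fit2.py <<'E'
from fit import *
def sil2(s,x,y,t,g,sh,off,S):
    z,r,zd,rn=g;m=np.zeros(sh,np.uint8)
    base=np.c_[np.sign(np.cos(a))*.014+.006*np.cos(a),.006*np.sin(a)]
    c,d=np.cos(t),np.sin(t);base=base@np.array([[c,d],[-d,c]]);circ=np.c_[np.cos(a),np.sin(a)]
    for B,z0,z1 in((base,z-.012,z+.012),(circ*r,zd-.003,zd),(circ*rn,zd,z-.01)):
        q=proj(s,np.vstack([np.c_[B+[x,y],np.full(len(B),h)] for h in(z0,z1)]))-off
        cv2.fillConvexPoly(m,cv2.convexHull(np.round(q*S).astype(np.int32)),255)
    return m
SQ=np.array([[-1,-1],[-1,1],[1,1],[1,-1]])*.046
def cents(p):
    c,s=np.cos(p[2]),np.sin(p[2]);return SQ@np.array([[c,s],[-s,c]])+p[:2]
def jcost(p,V,offs):
    X=cents(p);g=p[7:11];e=0;k=0
    for vi,(s,im) in enumerate(V):
        for i in range(4):
            u,v=pix(s,[*X0[i],.1]).astype(int);w=42;S=4
            m=cv2.resize(sil2(s,*(X[i]+(p[11:13] if vi else 0)),p[3+i],g,(2*w*S,)*2,(u-w,v-w),S),(2*w,2*w),interpolation=cv2.INTER_AREA)/255.
            e+=np.abs(m-(im[v-w:v+w,u-w:u+w]<42)).sum()
    return e
X0=np.array([[.540,-.161],[.561,-.078],[.645,-.101],[.623,-.186]])
E
python3 - <<'E'
from fit2 import *
V=[]
for i in(1,2):
    s=json.load(open(f"s{i}.json"));s={k:np.array(v) for k,v in s.items()}
    V.append((s,mask(cv2.imread(f"pics/w{i}.png"))))
p=np.array([.598,-.134,-.24,.15,-.4,-.65,-.45,.113,.0105,.085,.008,0,0])
st=np.array([.004,.004,.04,.25,.25,.25,.25,.004,.001,.003,.002,.002,.002])
for k in range(3):
    sim=np.vstack([p,p+np.diag(st*(.7**k)*(1 if k%2 else -1))])
    r=minimize(jcost,p,args=(V,0),method="Nelder-Mead",options=dict(initial_simplex=sim,maxiter=1200,adaptive=True));p=r.x;print(round(r.fun),p.round(4))
print(cents(p).round(4),np.degrees(p[3:7]).round(1));np.save("p.npy",p)
o=cv2.resize(cv2.imread("pics/w2.png")[140:350,220:450],None,fx=3,fy=3);X=cents(p)+p[11:13]
for i in range(4):
    m=sil2(V[1][0],*X[i],p[3+i],p[7:11],(630,690),(220,140),3);cs,_=cv2.findContours(m,0,2);cv2.drawContours(o,cs,-1,(0,255,0),1)
cv2.imwrite("pics/f2.png",cv2.resize(o,(657,600)))
E
```

```text
1661 [ 5.991e-01 -1.332e-01 -2.486e-01  4.800e-02 -4.194e-01 -6.153e-01
 -6.319e-01  1.073e-01  1.010e-02  8.880e-02  1.090e-02 -4.000e-04
  4.000e-04]
1654 [ 5.989e-01 -1.332e-01 -2.488e-01  4.750e-02 -4.266e-01 -5.987e-01
 -6.137e-01  1.074e-01  1.000e-02  8.940e-02  1.100e-02 -3.000e-04
  3.000e-04]
1651 [ 5.989e-01 -1.332e-01 -2.487e-01  4.770e-02 -4.254e-01 -5.993e-01
 -6.144e-01  1.074e-01  9.900e-03  8.930e-02  1.100e-02 -3.000e-04
  3.000e-04]
[[ 0.543  -0.1664]
 [ 0.5657 -0.0773]
 [ 0.6548 -0.0999]
 [ 0.6322 -0.1891]] [  2.7 -24.4 -34.3 -35.2]
```

View pics/f2.png

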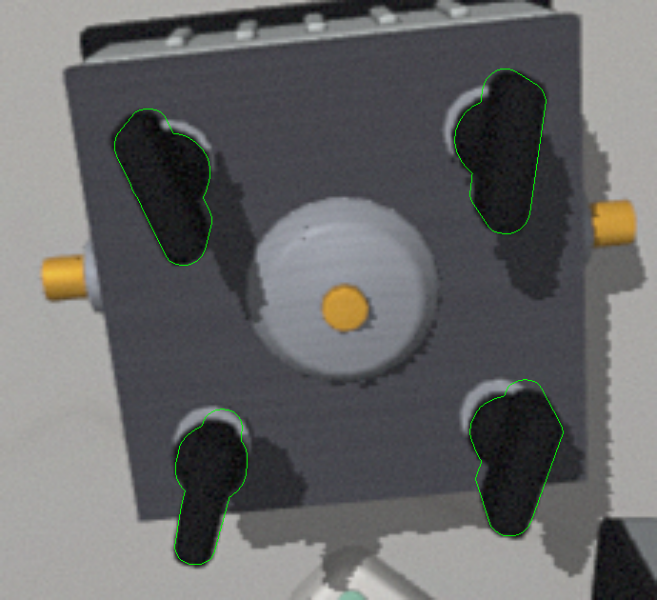

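The joint fit matches the silhouettes closely, and its 92 mm square puts the bars at:

| Bar | x, y (m) | Bar angle |
|---|---|---|
| A | 0.543, -0.166 | 3° |
| B | 0.566, -0.077 | -24° |
| C | 0.655, -0.100 | -34° |
| D | 0.632, -0.189 | -35° |

A is opposite C and B is opposite D. The measured bar centre is z≈0.107, against about 0.113 from the text. I'll start above A.

Emit:
servo_tool:
  deltas:
    - [[-0.27, -0.25, -0.2, 0.09], [-0.27, -0.25, -0.5, 0.18], [-0.27, -0.25, -0.7, 0.255], [-0.27, -0.25, -0.7, 0.255], [-0.27, -0.25, -0.7, 0.255]]
  claw: -0.2

```text
time: 5.7
eef_pos: [0.5428, -0.1668, 0.182]
tcp_rot: [0.511, -0.489, -0.511, -0.489]
contact_force: [0.5, 0.0, 0.2]
opening: 0.4
```

```bash
cat > fs.py <<'E'
from h import *
import sys
def rd():
    s=get_state();z=R.from_quat(s["tcp_rot"]).as_matrix()[:,2]
    print("t%.2f"%s["time"],"p",(s["eef_pos"]*1000).round(1),"jaw%.1f"%(np.degrees(np.arctan2(z[1],z[0]))%180),"F",s["contact_force"].round(1),"T",s["wrist_torque"].round(3),"j6 %.2f"%s["qpos"][5],"eff6 %.3f"%s["joint_efforts"][5],"open%.2f"%s["opening"])
rd()
for i in range(int(sys.argv[1]) if len(sys.argv)>1 else 0): read_camera("top");rd()
E
python3 fs.py 3
```

```text
t5.70 p [ 542.8 -166.8  182. ] jaw92.5 F [0.5 0.  0.2] T [ 0.008 -0.014 -0.033] j6 -2.09 eff6 -0.020 open0.40
t5.75 p [ 543.3 -167.1  183. ] jaw92.5 F [-0.1 -0.8 -0.2] T [-0.023 -0.031 -0.022] j6 -2.09 eff6 0.003 open0.40
t5.80 p [ 543.6 -167.3  183.4] jaw92.6 F [-1.2  0.   0.5] T [-0.043  0.007  0.064] j6 -2.09 eff6 0.007 open0.40
t5.85 p [ 543.6 -167.3  183.5] jaw92.6 F [ 0.2 -0.6  0.1] T [ 0.022 -0.058  0.014] j6 -2.09 eff6 0.007 open0.40
```

Emit:
servo_tool:
  deltas:
    - [[0, 0, -0.4, 0], [0, 0, -0.7, 0], [0, 0, -0.865, 0], [0, 0, -0.865, 0], [0, 0, -0.865, 0]]

```text
time: 6.35
eef_pos: [0.5434, -0.1674, 0.0962]
tcp_rot: [0.512, -0.488, -0.511, -0.489]
contact_force: [1.0, -0.1, 0.1]
opening: 0.401
```

Emit:
servo_tool:
  deltas:
    - [[0, 0, 0, 0], [0, 0, 0, 0], [0, 0, 0, 0], [0, 0, 0, 0], [0, 0, 0, 0]]
  claw: -1
  force: 40

```text
time: 6.85
eef_pos: [0.5437, -0.1653, 0.097]
tcp_rot: [-0.511, 0.487, 0.511, 0.49]
contact_force: [0.8, 5.4, 1.6]
opening: 0.198
```

```bash
python3 fs.py 1
python3 - <<'E'
from h import *
s=get_state();cv2.imwrite("pics/g.png",read_camera("wrist"))
E
```

```text
t6.85 p [ 543.7 -165.3   97. ] jaw92.5 F [0.8 5.4 1.6] T [ 1.145 -0.078 -0.041] j6 -2.09 eff6 -0.046 open0.20
t6.90 p [ 543.7 -165.3   97. ] jaw92.5 F [0.1 5.9 1.5] T [ 1.146 -0.041 -0.043] j6 -2.09 eff6 -0.046 open0.19
```

View pics/g.png

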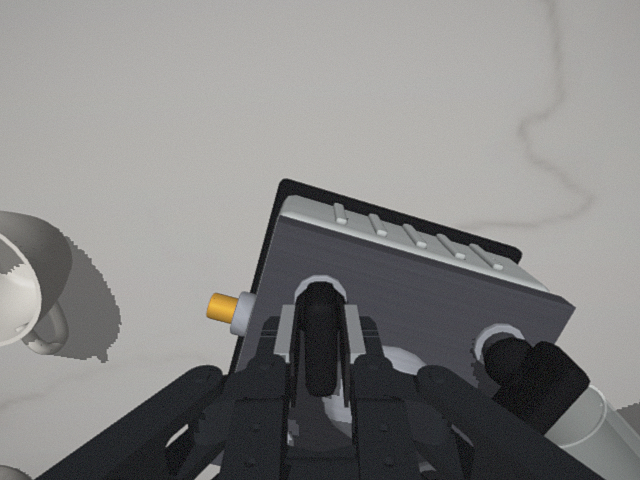

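Emit:
servo_tool:
  deltas:
    - [[0, 0.02, -0.004, -0.061], [0, 0.02, -0.009, -0.122], [0, 0.02, -0.013, -0.184], [0, 0.02, -0.017, -0.245], [0, 0.02, -0.022, -0.306]]

```text
time: 7.45
eef_pos: [0.5434, -0.1665, 0.0949]
tcp_rot: [-0.381, 0.597, 0.378, 0.597]
contact_force: [-1.3, -3.3, 0.9]
opening: 0.199
```

```bash
python3 fs.py 3
```

```text
t7.45 p [ 543.4 -166.5   94.9] jaw64.9 F [-1.3 -3.3  0.9] T [-0.425  0.299 -0.024] j6 -1.61 eff6 -0.447 open0.20
t7.50 p [ 543.4 -166.5   94.9] jaw64.7 F [-1.4 -2.3 -0.1] T [-0.413  0.201  0.021] j6 -1.60 eff6 0.167 open0.20
t7.55 p [ 543.5 -166.5   94.9] jaw65.1 F [-2.1 -3.5  3.3] T [-0.491  0.257 -0.011] j6 -1.61 eff6 0.265 open0.20
t7.60 p [ 543.4 -166.5   94.8] jaw65.2 F [-2.9 -3.6  2.9] T [-0.55   0.318 -0.056] j6 -1.61 eff6 0.065 open0.20
```

Emit:
servo_tool:
  deltas:
    - [[0, 0, 0, 0], [0, 0, 0, 0], [0, 0, 0.3, 0], [0.1, 0.05, 0.5, -0.05], [0.3, 0.2, 0.5, -0.103]]
  claw: -0.2

```text
time: 8.1
eef_pos: [0.5743, -0.1461, 0.1464]
tcp_rot: [-0.331, 0.624, 0.328, 0.627]
contact_force: [0.1, -1.0, 0.0]
opening: 0.4
```

Emit:
servo_tool:
  deltas:
    - [[0.4, 0.22, 0, 0], [0.81, 0.45, 0, 0], [0.81, 0.45, -0.2, 0], [0.81, 0.45, -0.48, 0], [0.81, 0.45, -0.48, 0]]

```text
time: 8.6
eef_pos: [0.6504, -0.0981, 0.0893]
tcp_rot: [-0.329, 0.627, 0.334, 0.622]
contact_force: [-0.2, -0.6, -1.0]
opening: 0.402
```

```bash
python3 fs.py
```

```text
t8.60 p [650.4 -98.1  89.3] jaw55.9 F [-0.2 -0.6 -1. ] T [-0.003  0.03   0.049] j6 -1.28 eff6 -0.001 open0.40
```

Emit:
servo_tool:
  deltas:
    - [[0, 0, 0, 0], [0, 0, 0, 0], [0, 0, 0, 0], [0, 0, 0, 0], [0, 0, 0, 0]]
  claw: -1

```text
time: 9.1
eef_pos: [0.6526, -0.0991, 0.0937]
tcp_rot: [-0.33, 0.625, 0.332, 0.625]
contact_force: [0.4, 4.6, -10.3]
opening: 0.234
```

```bash
python3 fs.py 1
```

```text
t9.10 p [652.6 -99.1  93.7] jaw55.8 F [  0.4   4.6 -10.3] T [ 0.743 -0.086  0.037] j6 -1.28 eff6 0.021 open0.23
t9.15 p [652.6 -99.1  93.7] jaw55.8 F [  0.8   4.3 -10.1] T [ 0.793 -0.014 -0.015] j6 -1.28 eff6 0.020 open0.23
```

Emit:
servo_tool:
  deltas:
    - [[0, 0, 0, 0], [0, 0, 0, 0], [0, 0, 0.03, 0], [0, 0, 0.03, 0], [0, 0, 0.03, 0]]
  claw: -0.2

```text
time: 9.65
eef_pos: [0.6543, -0.1008, 0.0991]
tcp_rot: [-0.332, 0.624, 0.33, 0.625]
contact_force: [0.0, 0.5, -0.8]
opening: 0.401
```

```bash
python3 fs.py
```

```text
t9.65 p [ 654.3 -100.8   99.1] jaw55.8 F [ 0.   0.5 -0.8] T [0.004 0.016 0.013] j6 -1.28 eff6 0.000 open0.40
```

Emit:
servo_tool:
  deltas:
    - [[0, 0, 0, 0], [0, 0, 0, 0], [0, 0, 0, 0], [0, 0, 0, 0], [0, 0, 0, 0]]
  claw: -1

```text
time: 10.15
eef_pos: [0.654, -0.0999, 0.0981]
tcp_rot: [-0.331, 0.624, 0.331, 0.625]
contact_force: [1.1, 1.0, 2.4]
opening: 0.184
```

```bash
python3 fs.py 1
```

```text
t10.15 p [654.  -99.9  98.1] jaw55.8 F [1.1 1.  2.4] T [ 0.217 -0.19   0.035] j6 -1.28 eff6 -0.014 open0.18
t10.20 p [ 654.  -100.    98.1] jaw55.8 F [1.6 1.6 2.9] T [ 0.238 -0.241 -0.017] j6 -1.28 eff6 -0.014 open0.18
```

Emit:
servo_tool:
  deltas:
    - [[0, 0, -0.004, -0.061], [0, 0, -0.009, -0.122], [0, 0, -0.013, -0.184], [0, 0, -0.017, -0.245], [0, 0, -0.022, -0.306]]

```text
time: 10.7
eef_pos: [0.6533, -0.1006, 0.0959]
tcp_rot: [-0.172, 0.686, 0.171, 0.686]
contact_force: [-0.2, -0.3, 3.1]
opening: 0.186
```

```bash
python3 fs.py 3
```

```text
t10.70 p [ 653.3 -100.6   95.9] jaw28.1 F [-0.2 -0.3  3.1] T [-0.003  0.17   0.027] j6 -0.79 eff6 -0.470 open0.19
t10.75 p [ 653.3 -100.5   95.8] jaw27.9 F [-0.5 -0.2  4.1] T [0.005 0.102 0.003] j6 -0.79 eff6 0.147 open0.18
t10.80 p [ 653.3 -100.5   95.8] jaw28.3 F [-2.4  0.4  3.8] T [-0.072  0.145 -0.042] j6 -0.80 eff6 0.245 open0.18
t10.85 p [ 653.3 -100.5   95.9] jaw28.4 F [-1.  -1.   4.4] T [-0.082  0.221 -0.064] j6 -0.80 eff6 0.045 open0.18
```

Emit:
servo_tool:
  deltas:
    - [[0, 0, 0, 0], [0, 0, 0, 0], [0, 0, 0.3, 0], [-0.1, 0, 0.5, 0.09], [-0.4, 0.1, 0.5, 0.18]]
  claw: -0.2

```text
time: 11.35
eef_pos: [0.6166, -0.0916, 0.1493]
tcp_rot: [-0.272, 0.651, 0.268, 0.656]
contact_force: [0.0, -0.2, 0.2]
opening: 0.4
```

Emit:
servo_tool:
  deltas:
    - [[-0.3, 0.1, 0, 0.09], [-0.48, 0.13, 0, 0.18], [-0.48, 0.13, -0.2, 0.234], [-0.48, 0.13, -0.4, 0.234], [-0.48, 0.13, -0.47, 0.234]]

```text
time: 11.85
eef_pos: [0.5634, -0.0763, 0.0957]
tcp_rot: [-0.382, 0.596, 0.384, 0.593]
contact_force: [0.2, 0.3, -0.5]
opening: 0.399
```

```bash
python3 fs.py 1
```

```text
t11.85 p [563.4 -76.3  95.7] jaw65.6 F [ 0.2  0.3 -0.5] T [0.03  0.006 0.005] j6 -1.46 eff6 -0.014 open0.40
t11.90 p [563.4 -76.4  95.3] jaw65.6 F [-0.5 -0.1 -1.1] T [-0.005  0.073  0.003] j6 -1.46 eff6 -0.005 open0.40
```

Emit:
servo_tool:
  deltas:
    - [[0, 0, 0, 0], [0, 0, 0, 0], [0, 0, 0, 0], [0, 0, 0, 0], [0, 0, 0, 0]]

```text
time: 12.4
eef_pos: [0.5658, -0.0771, 0.099]
tcp_rot: [-0.383, 0.594, 0.382, 0.595]
contact_force: [0.4, 0.3, -0.3]
opening: 0.398
```

Emit:
servo_tool:
  deltas:
    - [[0, 0, 0, 0], [0, 0, 0, 0], [0, 0, 0, 0], [0, 0, 0, 0], [0, 0, 0, 0]]
  claw: -1

```text
time: 12.9
eef_pos: [0.5656, -0.0771, 0.0986]
tcp_rot: [-0.383, 0.595, 0.383, 0.595]
contact_force: [-0.2, -0.2, 1.1]
opening: 0.181
```

```bash
python3 fs.py
```

```text
t12.90 p [565.6 -77.1  98.6] jaw65.5 F [-0.2 -0.2  1.1] T [ 0.013  0.037 -0.001] j6 -1.46 eff6 -0.000 open0.18
```

Emit:
servo_tool:
  deltas:
    - [[0, 0, -0.004, -0.061], [0, 0, -0.009, -0.122], [0, 0, -0.013, -0.184], [0, 0, -0.017, -0.245], [0, 0, -0.022, -0.306]]

```text
time: 13.4
eef_pos: [0.5649, -0.078, 0.0965]
tcp_rot: [-0.23, 0.67, 0.229, 0.668]
contact_force: [-3.1, -3.6, 3.5]
opening: 0.178
```

```bash
python3 fs.py 3
```

```text
t13.40 p [564.9 -78.   96.5] jaw37.8 F [-3.1 -3.6  3.5] T [-0.475  0.534  0.087] j6 -0.97 eff6 -0.439 open0.18
t13.45 p [564.9 -78.   96.4] jaw37.7 F [-2.8 -3.1  3.1] T [-0.5    0.463  0.036] j6 -0.97 eff6 0.181 open0.18
t13.50 p [564.9 -77.9  96.5] jaw38.0 F [-3.1 -2.9  3.5] T [-0.557  0.536  0.038] j6 -0.98 eff6 0.281 open0.17
t13.55 p [565.  -78.   96.5] jaw38.1 F [-4.2 -3.2  3.4] T [-0.627  0.643  0.065] j6 -0.98 eff6 0.082 open0.18
```

Emit:
servo_tool:
  deltas:
    - [[0, 0, 0, 0], [0, 0, 0, 0], [0, 0, 0.3, 0], [0.1, -0.1, 0.5, 0.05], [0.3, -0.5, 0.5, 0.1]]
  claw: -0.2

```text
time: 14.05
eef_pos: [0.5975, -0.1247, 0.1498]
tcp_rot: [-0.285, 0.645, 0.284, 0.649]
contact_force: [0.7, -0.7, 0.7]
opening: 0.401
```

Emit:
servo_tool:
  deltas:
    - [[0.3, -0.5, 0, 0.086], [0.36, -0.62, 0, 0.086], [0.36, -0.62, -0.2, 0.086], [0.36, -0.62, -0.4, 0.086], [0.36, -0.62, -0.47, 0.086]]

```text
time: 14.55
eef_pos: [0.6302, -0.1881, 0.096]
tcp_rot: [-0.324, 0.629, 0.327, 0.627]
contact_force: [-0.4, 0.2, -1.2]
opening: 0.403
```

Emit:
servo_tool:
  deltas:
    - [[0, 0, 0, 0], [0, 0, 0, 0], [0, 0, 0, 0], [0, 0, 0, 0], [0, 0, 0, 0]]

```text
time: 15.05
eef_pos: [0.6319, -0.1891, 0.1002]
tcp_rot: [-0.326, 0.628, 0.325, 0.628]
contact_force: [0.1, 0.9, -0.4]
opening: 0.401
```

Emit:
servo_tool:
  deltas:
    - [[0, 0, 0, 0], [0, 0, 0, 0], [0, 0, 0, 0], [0, 0, 0, 0], [0, 0, 0, 0]]
  claw: -1

```text
time: 15.55
eef_pos: [0.6315, -0.1892, 0.0996]
tcp_rot: [-0.325, 0.628, 0.325, 0.628]
contact_force: [-1.4, -0.2, 2.3]
opening: 0.168
```

```bash
python3 fs.py
```

```text
t15.55 p [ 631.5 -189.2   99.6] jaw54.7 F [-1.4 -0.2  2.3] T [-0.009  0.185  0.011] j6 -1.40 eff6 0.004 open0.17
```

Emit:
servo_tool:
  deltas:
    - [[0, 0, -0.004, -0.065], [0, 0, -0.009, -0.13], [0, 0, -0.013, -0.195], [0, 0, -0.017, -0.26], [0, 0, -0.022, -0.306]]

```text
time: 16.05
eef_pos: [0.6308, -0.1899, 0.0974]
tcp_rot: [-0.166, 0.688, 0.165, 0.687]
contact_force: [-2.9, -3.0, 3.6]
opening: 0.163
```

```bash
python3 fs.py 6
```

```text
t16.05 p [ 630.8 -189.9   97.4] jaw27.0 F [-2.9 -3.   3.6] T [-0.37   0.669  0.11 ] j6 -0.92 eff6 -0.270 open0.16
t16.10 p [ 630.8 -189.9   97.4] jaw26.9 F [-4.2 -1.9  2.5] T [-0.369  0.663 -0.008] j6 -0.91 eff6 0.144 open0.17
t16.15 p [ 630.8 -189.9   97.4] jaw27.2 F [-3.5 -2.8  4.4] T [-0.425  0.683 -0.002] j6 -0.92 eff6 0.211 open0.17
t16.20 p [ 630.9 -189.9   97.4] jaw27.3 F [-3.8 -3.5  3.8] T [-0.502  0.801 -0.04 ] j6 -0.92 eff6 0.052 open0.17
t16.25 p [ 630.8 -189.8   97.4] jaw27.3 F [-4.1 -3.1  5.5] T [-0.482  0.726 -0.02 ] j6 -0.92 eff6 0.003 open0.17
t16.30 p [ 630.9 -189.9   97.4] jaw27.3 F [-5.  -2.4  4.7] T [-0.495  0.783 -0.014] j6 -0.92 eff6 -0.003 open0.16
t16.35 p [ 630.8 -189.8   97.4] jaw27.3 F [-5.  -2.5  4.7] T [-0.506  0.76   0.017] j6 -0.92 eff6 -0.004 open0.16
```

Emit:
servo_tool:
  deltas:
    - [[0, 0, -0.002, -0.0255], [0, 0, -0.004, -0.051], [0, 0, -0.005, -0.0765], [0, 0, -0.007, -0.102], [0, 0, -0.009, -0.1275]]

```text
time: 16.85
eef_pos: [0.6304, -0.1901, 0.0966]
tcp_rot: [-0.097, 0.702, 0.097, 0.699]
contact_force: [-6.6, -4.0, 5.7]
opening: 0.162
```

```bash
python3 fs.py 2
```

```text
t16.85 p [ 630.4 -190.1   96.6] jaw15.8 F [-6.6 -4.   5.7] T [-0.596  1.048  0.044] j6 -0.72 eff6 -0.146 open0.16
t16.90 p [ 630.4 -190.    96.5] jaw15.7 F [-6.3 -3.1  5.6] T [-0.527  1.039  0.011] j6 -0.72 eff6 0.127 open0.17
t16.95 p [ 630.4 -190.1   96.6] jaw15.8 F [-5.6 -2.7  4.9] T [-0.544  0.974  0.08 ] j6 -0.72 eff6 0.138 open0.17
```

Emit:
servo_tool:
  deltas:
    - [[0, 0, 0, 0], [0, 0, 0, 0], [0, 0, 0.3, 0], [0, 0, 0.5, 0], [0, 0, 0.5, 0]]
  claw: -0.2

```text
time: 17.45
eef_pos: [0.6339, -0.1894, 0.1497]
tcp_rot: [-0.098, 0.698, 0.096, 0.703]
contact_force: [-0.3, -0.5, 0.2]
opening: 0.401
```

Emit:
servo_tool:
  deltas:
    - [[0, 0, -0.002, -0.0255], [0, 0, -0.004, -0.051], [0, 0, -0.005, -0.0765], [0, 0, -0.007, -0.102], [0, 0, -0.009, -0.1275]]

```text
time: 17.95
eef_pos: [0.6309, -0.1883, 0.1431]
tcp_rot: [-0.025, 0.707, 0.026, 0.706]
contact_force: [-0.0, -0.8, 0.3]
opening: 0.403
```

```bash
python3 fs.py 2
```

```text
t17.95 p [ 630.9 -188.3  143.1] jaw4.2 F [-0.  -0.8  0.3] T [-0.034  0.028 -0.005] j6 -0.52 eff6 -0.212 open0.40
t18.00 p [ 630.9 -188.3  143. ] jaw4.1 F [-0.3 -0.  -0.1] T [-0.021  0.02   0.034] j6 -0.52 eff6 0.062 open0.40
t18.05 p [ 630.9 -188.3  143.2] jaw4.3 F [ 0.2 -0.3 -0.2] T [ 0.039 -0.028  0.012] j6 -0.52 eff6 0.117 open0.40
```

Subtracting the free-air value from the joint-6 effort gives a precise torque. D is in contact at 0.066 N m, about 3 N, A and B lightly so, and C still turns freely. C comes next so it can catch up.

Emit:
servo_tool:
  deltas:
    - [[0.1, 0.45, 0, 0.09], [0.22, 0.89, 0, 0.18], [0.22, 0.89, -0.2, 0.268], [0.22, 0.89, -0.4, 0.268], [0.22, 0.89, -0.48, 0.268]]

```text
time: 18.55
eef_pos: [0.6518, -0.0987, 0.0937]
tcp_rot: [-0.173, 0.687, 0.175, 0.684]
contact_force: [-1.0, -0.4, 0.0]
opening: 0.401
```

Emit:
servo_tool:
  deltas:
    - [[0, 0, 0, 0], [0, 0, 0, 0], [0, 0, 0, 0], [0, 0, 0, 0], [0, 0, 0, 0]]

```text
time: 19.05
eef_pos: [0.6539, -0.1004, 0.0982]
tcp_rot: [-0.173, 0.685, 0.173, 0.686]
contact_force: [-0.9, -0.2, -0.9]
opening: 0.402
```

Emit:
servo_tool:
  deltas:
    - [[0, 0, 0, 0], [0, 0, 0, 0], [0, 0, 0, 0], [0, 0, 0, 0], [0, 0, 0, 0]]
  claw: -1

```text
time: 19.55
eef_pos: [0.6533, -0.1004, 0.0976]
tcp_rot: [-0.173, 0.686, 0.173, 0.685]
contact_force: [-2.8, -1.8, 3.8]
opening: 0.161
```

```bash
python3 fs.py
```

```text
t19.55 p [ 653.3 -100.4   97.6] jaw28.4 F [-2.8 -1.8  3.8] T [-0.273  0.418  0.057] j6 -0.80 eff6 0.010 open0.16
```

Emit:
servo_tool:
  deltas:
    - [[0, 0, -0.002, -0.0255], [0, 0, -0.004, -0.051], [0, 0, -0.005, -0.0765], [0, 0, -0.007, -0.102], [0, 0, -0.009, -0.1275]]

```text
time: 20.05
eef_pos: [0.653, -0.1005, 0.0967]
tcp_rot: [-0.104, 0.7, 0.103, 0.699]
contact_force: [-3.9, -2.5, 3.1]
opening: 0.165
```

```bash
python3 fs.py 1
```

```text
t20.05 p [ 653.  -100.5   96.7] jaw16.8 F [-3.9 -2.5  3.1] T [-0.325  0.704  0.07 ] j6 -0.60 eff6 -0.152 open0.16
t20.10 p [ 653.  -100.5   96.7] jaw16.8 F [-4.6 -2.5  4.9] T [-0.364  0.698  0.038] j6 -0.60 eff6 0.109 open0.16
```

Emit:
servo_tool:
  deltas:
    - [[0, 0, -0.002, -0.0255], [0, 0, -0.004, -0.051], [0, 0, -0.005, -0.0765], [0, 0, -0.007, -0.102], [0, 0, -0.009, -0.1275]]

```text
time: 20.6
eef_pos: [0.6527, -0.1006, 0.0959]
tcp_rot: [-0.034, 0.707, 0.033, 0.705]
contact_force: [-5.2, -3.0, 4.1]
opening: 0.166
```

```bash
python3 fs.py 1
```

```text
t20.60 p [ 652.7 -100.6   95.9] jaw5.4 F [-5.2 -3.   4.1] T [-0.451  0.948  0.149] j6 -0.40 eff6 -0.121 open0.17
t20.65 p [ 652.7 -100.6   95.9] jaw5.3 F [-4.9 -2.   5.7] T [-0.347  0.948  0.025] j6 -0.40 eff6 0.153 open0.17
```

Emit:
servo_tool:
  deltas:
    - [[0, 0, 0, 0], [0, 0, 0, 0], [0, 0, 0.3, 0], [-0.1, -0.05, 0.5, 0.09], [-0.4, -0.25, 0.5, 0.18]]
  claw: -0.2

```text
time: 21.15
eef_pos: [0.6173, -0.1245, 0.1496]
tcp_rot: [-0.137, 0.691, 0.134, 0.697]
contact_force: [-0.5, -0.5, 1.3]
opening: 0.398
```

Emit:
servo_tool:
  deltas:
    - [[-0.35, -0.2, 0, 0.09], [-0.71, -0.41, 0, 0.18], [-0.71, -0.41, 0, 0.27], [-0.71, -0.41, 0, 0.36], [-0.71, -0.41, -0.2, 0.45]]

```text
time: 21.65
eef_pos: [0.5448, -0.1671, 0.1283]
tcp_rot: [-0.369, 0.603, 0.364, 0.607]
contact_force: [0.5, -0.7, -0.6]
opening: 0.402
```

Emit:
servo_tool:
  deltas:
    - [[0, 0, -0.2, 0.032], [0, 0, -0.29, 0.032], [0, 0, -0.29, 0.032], [0, 0, -0.29, 0.032], [0, 0, -0.29, 0.032]]

```text
time: 22.15
eef_pos: [0.5434, -0.1663, 0.0976]
tcp_rot: [-0.38, 0.596, 0.379, 0.597]
contact_force: [0.6, -0.7, 0.8]
opening: 0.399
```

Emit:
servo_tool:
  deltas:
    - [[0, 0, 0, 0], [0, 0, 0, 0], [0, 0, 0, 0], [0, 0, 0, 0], [0, 0, 0, 0]]
  claw: -1

```text
time: 22.65
eef_pos: [0.5432, -0.1664, 0.0974]
tcp_rot: [-0.38, 0.596, 0.379, 0.597]
contact_force: [0.5, 0.9, 4.7]
opening: 0.162
```

```bash
python3 fs.py
```

```text
t22.65 p [ 543.2 -166.4   97.4] jaw65.0 F [0.5 0.9 4.7] T [ 0.003 -0.036 -0.036] j6 -1.61 eff6 0.000 open0.16
```

Emit:
servo_tool:
  deltas:
    - [[0, 0, -0.002, -0.0255], [0, 0, -0.004, -0.051], [0, 0, -0.005, -0.0765], [0, 0, -0.007, -0.102], [0, 0, -0.009, -0.1275]]

```text
time: 23.15
eef_pos: [0.5429, -0.1668, 0.0965]
tcp_rot: [-0.319, 0.632, 0.317, 0.632]
contact_force: [-2.3, -1.5, 5.3]
opening: 0.163
```

```bash
python3 fs.py 1
```

```text
t23.15 p [ 542.9 -166.8   96.5] jaw53.5 F [-2.3 -1.5  5.3] T [-0.267  0.185  0.014] j6 -1.41 eff6 -0.182 open0.16
t23.20 p [ 542.9 -166.8   96.5] jaw53.4 F [-1.4 -1.4  4. ] T [-0.235  0.131  0.049] j6 -1.41 eff6 0.093 open0.17
```

Emit:
servo_tool:
  deltas:
    - [[0, 0, -0.002, -0.0255], [0, 0, -0.004, -0.051], [0, 0, -0.005, -0.0765], [0, 0, -0.007, -0.102], [0, 0, -0.009, -0.1275]]

```text
time: 23.7
eef_pos: [0.5425, -0.1673, 0.0956]
tcp_rot: [-0.254, 0.66, 0.253, 0.66]
contact_force: [-2.3, -2.3, 5.9]
opening: 0.164
```

```bash
python3 fs.py 1
```

```text
t23.70 p [ 542.5 -167.3   95.6] jaw42.0 F [-2.3 -2.3  5.9] T [-0.47   0.441  0.032] j6 -1.21 eff6 -0.174 open0.16
t23.75 p [ 542.5 -167.3   95.6] jaw42.0 F [-2.5 -2.1  5.7] T [-0.433  0.388 -0.033] j6 -1.21 eff6 0.098 open0.16
```

Emit:
servo_tool:
  deltas:
    - [[0, 0, -0.002, -0.0255], [0, 0, -0.004, -0.051], [0, 0, -0.005, -0.0765], [0, 0, -0.007, -0.102], [0, 0, -0.009, -0.1275]]

```text
time: 24.25
eef_pos: [0.5421, -0.1676, 0.0947]
tcp_rot: [-0.187, 0.683, 0.186, 0.681]
contact_force: [-4.0, -3.5, 6.6]
opening: 0.166
```

```bash
python3 fs.py 1
```

```text
t24.25 p [ 542.1 -167.6   94.7] jaw30.6 F [-4.  -3.5  6.6] T [-0.631  0.69   0.055] j6 -1.01 eff6 -0.142 open0.17
t24.30 p [ 542.1 -167.6   94.7] jaw30.5 F [-3.5 -4.6  6.2] T [-0.582  0.641  0.031] j6 -1.01 eff6 0.132 open0.16
```

Emit:
servo_tool:
  deltas:
    - [[0, 0, 0, 0], [0, 0, 0, 0], [0, 0, 0.3, 0], [0, 0.05, 0.5, 0.04], [0.1, 0.4, 0.5, 0.08]]
  claw: -0.2

```text
time: 24.8
eef_pos: [0.5541, -0.1284, 0.1469]
tcp_rot: [-0.23, 0.668, 0.227, 0.671]
contact_force: [0.9, 0.5, 0.2]
opening: 0.399
```

Emit:
servo_tool:
  deltas:
    - [[0.12, 0.45, 0, 0], [0.12, 0.49, -0.2, 0], [0.12, 0.49, -0.4, 0], [0.12, 0.49, -0.475, 0], [0.12, 0.49, -0.475, 0]]

```text
time: 25.3
eef_pos: [0.563, -0.0764, 0.0941]
tcp_rot: [-0.228, 0.67, 0.23, 0.668]
contact_force: [0.0, 0.5, 0.4]
opening: 0.403
```

Emit:
servo_tool:
  deltas:
    - [[0, 0, 0, 0], [0, 0, 0, 0], [0, 0, 0, 0], [0, 0, 0, 0], [0, 0, 0, 0]]

```text
time: 25.8
eef_pos: [0.5647, -0.0772, 0.0967]
tcp_rot: [-0.229, 0.669, 0.229, 0.669]
contact_force: [0.1, -0.0, 0.0]
opening: 0.404
```

Emit:
servo_tool:
  deltas:
    - [[0, 0, 0, 0], [0, 0, 0, 0], [0, 0, 0, 0], [0, 0, 0, 0], [0, 0, 0, 0]]
  claw: -1

```text
time: 26.3
eef_pos: [0.5643, -0.0773, 0.0963]
tcp_rot: [-0.229, 0.669, 0.229, 0.669]
contact_force: [-2.3, -1.4, 2.2]
opening: 0.18
```

```bash
python3 fs.py
```

```text
t26.30 p [564.3 -77.3  96.3] jaw37.8 F [-2.3 -1.4  2.2] T [-0.279  0.327 -0.014] j6 -0.97 eff6 0.006 open0.18
```

Emit:
servo_tool:
  deltas:
    - [[0, 0, -0.002, -0.0255], [0, 0, -0.004, -0.051], [0, 0, -0.005, -0.0765], [0, 0, -0.007, -0.102], [0, 0, -0.009, -0.1275]]

```text
time: 26.8
eef_pos: [0.5641, -0.0774, 0.0955]
tcp_rot: [-0.161, 0.689, 0.16, 0.688]
contact_force: [-3.6, -1.9, 3.4]
opening: 0.178
```

```bash
python3 fs.py 1
```

```text
t26.80 p [564.1 -77.4  95.5] jaw26.2 F [-3.6 -1.9  3.4] T [-0.3    0.506  0.023] j6 -0.77 eff6 -0.172 open0.18
t26.85 p [564.1 -77.4  95.4] jaw26.2 F [-3.2 -2.7  2.5] T [-0.407  0.53  -0.026] j6 -0.77 eff6 0.087 open0.18
```

Emit:
servo_tool:
  deltas:
    - [[0, 0, -0.002, -0.0255], [0, 0, -0.004, -0.051], [0, 0, -0.005, -0.0765], [0, 0, -0.007, -0.102], [0, 0, -0.009, -0.1275]]

```text
time: 27.35
eef_pos: [0.5638, -0.0776, 0.0946]
tcp_rot: [-0.091, 0.702, 0.091, 0.7]
contact_force: [-4.0, -2.1, 4.4]
opening: 0.176
```

```bash
python3 fs.py 1
```

```text
t27.35 p [563.8 -77.6  94.6] jaw14.8 F [-4.  -2.1  4.4] T [-0.396  0.712  0.104] j6 -0.57 eff6 -0.118 open0.18
t27.40 p [563.8 -77.6  94.6] jaw14.7 F [-4.8 -2.7  4.4] T [-0.409  0.747  0.072] j6 -0.57 eff6 0.161 open0.17
```

Emit:
servo_tool:
  deltas:
    - [[0, 0, -0.002, -0.0255], [0, 0, -0.004, -0.051], [0, 0, -0.005, -0.0765], [0, 0, -0.007, -0.102], [0, 0, -0.009, -0.1275]]

```text
time: 27.9
eef_pos: [0.5635, -0.0776, 0.0938]
tcp_rot: [-0.021, 0.708, 0.02, 0.706]
contact_force: [-5.6, -3.6, 4.5]
opening: 0.179
```

```bash
python3 fs.py 1
```

```text
t27.90 p [563.5 -77.6  93.8] jaw3.4 F [-5.6 -3.6  4.5] T [-0.482  0.898  0.137] j6 -0.37 eff6 -0.088 open0.18
t27.95 p [563.5 -77.6  93.8] jaw3.3 F [-5.3 -3.2  4.5] T [-0.525  0.921  0.126] j6 -0.37 eff6 0.185 open0.18
```

Emit:
servo_tool:
  deltas:
    - [[0, 0, 0, 0], [0, 0, 0, 0], [0, 0, 0.3, 0], [0, -0.1, 0.5, 0.07], [0.3, -0.5, 0.5, 0.138]]
  claw: -0.2

```text
time: 28.45
eef_pos: [0.5948, -0.1245, 0.1466]
tcp_rot: [-0.1, 0.699, 0.1, 0.701]
contact_force: [0.1, -0.3, 0.9]
opening: 0.4
```

Emit:
servo_tool:
  deltas:
    - [[0.3, -0.45, 0, 0], [0.36, -0.62, 0, 0], [0.36, -0.62, -0.2, 0], [0.36, -0.62, -0.4, 0], [0.36, -0.62, -0.475, 0]]

```text
time: 28.95
eef_pos: [0.6294, -0.1883, 0.093]
tcp_rot: [-0.096, 0.701, 0.098, 0.699]
contact_force: [0.1, -0.0, -0.3]
opening: 0.397
```

Emit:
servo_tool:
  deltas:
    - [[0, 0, 0, 0], [0, 0, 0, 0], [0, 0, 0, 0], [0, 0, 0, 0], [0, 0, 0, 0]]

```text
time: 29.45
eef_pos: [0.6309, -0.1891, 0.097]
tcp_rot: [-0.097, 0.7, 0.097, 0.701]
contact_force: [0.2, 0.0, -0.7]
opening: 0.401
```

Emit:
servo_tool:
  deltas:
    - [[0, 0, 0, 0], [0, 0, 0, 0], [0, 0, 0, 0], [0, 0, 0, 0], [0, 0, 0, 0]]
  claw: -1

```text
time: 29.95
eef_pos: [0.6301, -0.1892, 0.0964]
tcp_rot: [-0.097, 0.701, 0.097, 0.7]
contact_force: [-4.0, -0.9, 3.1]
opening: 0.169
```

Emit:
servo_tool:
  deltas:
    - [[0, 0, -0.002, -0.0255], [0, 0, -0.004, -0.051], [0, 0, -0.005, -0.0765], [0, 0, -0.007, -0.102], [0, 0, -0.009, -0.1275]]

```text
time: 30.45
eef_pos: [0.6299, -0.1893, 0.0955]
tcp_rot: [-0.026, 0.707, 0.026, 0.706]
contact_force: [-3.8, 0.1, 5.8]
opening: 0.168
```

```bash
python3 fs.py 1
```

```text
t30.45 p [ 629.9 -189.3   95.5] jaw4.2 F [-3.8  0.1  5.8] T [-0.085  0.868 -0.01 ] j6 -0.52 eff6 -0.149 open0.17
t30.50 p [ 629.9 -189.3   95.5] jaw4.1 F [-4.  -1.5  4.9] T [-0.079  0.824  0.094] j6 -0.52 eff6 0.125 open0.17
```

Emit:
servo_tool:
  deltas:
    - [[0, 0, -0.002, -0.0255], [0, 0, -0.004, -0.051], [0, 0, -0.005, -0.0765], [0, 0, -0.007, -0.102], [0, 0, -0.009, -0.1275]]

```text
time: 31.0
eef_pos: [0.6296, -0.1893, 0.0947]
tcp_rot: [0.045, 0.707, -0.045, 0.705]
contact_force: [-5.5, 0.1, 5.3]
opening: 0.171
```

```bash
python3 fs.py 1
```

```text
t31.00 p [ 629.6 -189.3   94.7] jaw172.8 F [-5.5  0.1  5.3] T [-0.074  1.074  0.081] j6 -0.32 eff6 -0.124 open0.17
t31.05 p [ 629.6 -189.3   94.7] jaw172.7 F [-5.3 -0.5  5.5] T [-0.093  1.059  0.069] j6 -0.32 eff6 0.149 open0.16
```

Emit:
servo_tool:
  deltas:
    - [[0, 0, -0.002, -0.0255], [0, 0, -0.004, -0.051], [0, 0, -0.005, -0.0765], [0, 0, -0.007, -0.102], [0, 0, -0.009, -0.1275]]

```text
time: 31.55
eef_pos: [0.6293, -0.1892, 0.0938]
tcp_rot: [0.115, 0.699, -0.115, 0.696]
contact_force: [-6.3, 0.1, 7.0]
opening: 0.165
```

```bash
python3 fs.py 1
```

```text
t31.55 p [ 629.3 -189.2   93.8] jaw161.3 F [-6.3  0.1  7. ] T [-0.074  1.211  0.12 ] j6 -0.12 eff6 -0.088 open0.17
t31.60 p [ 629.3 -189.3   93.8] jaw161.2 F [-6.8 -0.7  5.9] T [-0.072  1.165  0.093] j6 -0.12 eff6 0.185 open0.17
```

Emit:
servo_tool:
  deltas:
    - [[0, 0, 0, 0], [0, 0, 0, 0], [0, 0, 0.3, 0], [0, 0.05, 0.5, 0.09], [0.1, 0.4, 0.5, 0.18]]
  claw: -0.2

```text
time: 32.1
eef_pos: [0.6429, -0.1523, 0.1475]
tcp_rot: [0.013, 0.704, -0.016, 0.71]
contact_force: [0.6, 1.2, 1.0]
opening: 0.403
```

Emit:
servo_tool:
  deltas:
    - [[0.12, 0.45, 0, 0.087], [0.12, 0.49, -0.2, 0.087], [0.12, 0.49, -0.4, 0.087], [0.12, 0.49, -0.48, 0.087], [0.12, 0.49, -0.48, 0.087]]

```text
time: 32.6
eef_pos: [0.6515, -0.0996, 0.0932]
tcp_rot: [-0.033, 0.707, 0.034, 0.705]
contact_force: [-0.4, 0.6, 0.1]
opening: 0.4
```

Emit:
servo_tool:
  deltas:
    - [[0, 0, 0, 0], [0, 0, 0, 0], [0, 0, 0, 0], [0, 0, 0, 0], [0, 0, 0, 0]]

```text
time: 33.1
eef_pos: [0.6527, -0.1003, 0.0959]
tcp_rot: [-0.033, 0.706, 0.033, 0.707]
contact_force: [0.3, 0.4, -0.6]
opening: 0.396
```

Emit:
servo_tool:
  deltas:
    - [[0, 0, 0, 0], [0, 0, 0, 0], [0, 0, 0, 0], [0, 0, 0, 0], [0, 0, 0, 0]]
  claw: -1

```text
time: 33.6
eef_pos: [0.6525, -0.1001, 0.0955]
tcp_rot: [-0.033, 0.706, 0.033, 0.706]
contact_force: [-0.3, -0.0, 2.1]
opening: 0.173
```

Emit:
servo_tool:
  deltas:
    - [[0, 0, -0.002, -0.0255], [0, 0, -0.004, -0.051], [0, 0, -0.005, -0.0765], [0, 0, -0.007, -0.102], [0, 0, -0.009, -0.1275]]

```text
time: 34.1
eef_pos: [0.6522, -0.1001, 0.0946]
tcp_rot: [0.038, 0.706, -0.038, 0.706]
contact_force: [-1.2, -0.6, 2.4]
opening: 0.168
```

```bash
python3 fs.py 1
```

```text
t34.10 p [ 652.2 -100.1   94.6] jaw173.8 F [-1.2 -0.6  2.4] T [-0.045  0.265  0.038] j6 -0.20 eff6 -0.172 open0.17
t34.15 p [ 652.2 -100.1   94.6] jaw173.8 F [-2.4 -0.2  2.2] T [-0.004  0.271  0.047] j6 -0.20 eff6 0.088 open0.17
```

Emit:
servo_tool:
  deltas:
    - [[0, 0, -0.002, -0.0255], [0, 0, -0.004, -0.051], [0, 0, -0.005, -0.0765], [0, 0, -0.007, -0.102], [0, 0, -0.009, -0.1275]]

```text
time: 34.65
eef_pos: [0.652, -0.1001, 0.0938]
tcp_rot: [0.108, 0.699, -0.108, 0.698]
contact_force: [-2.8, 0.2, 3.5]
opening: 0.166
```

```bash
python3 fs.py 1
```

```text
t34.65 p [ 652.  -100.1   93.8] jaw162.4 F [-2.8  0.2  3.5] T [-0.031  0.495  0.143] j6 0.00 eff6 -0.118 open0.17
t34.70 p [ 652.  -100.1   93.8] jaw162.3 F [-2.9 -0.4  2.9] T [-0.021  0.489  0.063] j6 0.00 eff6 0.145 open0.17
```

Emit:
servo_tool:
  deltas:
    - [[0, 0, -0.002, -0.0255], [0, 0, -0.004, -0.051], [0, 0, -0.005, -0.0765], [0, 0, -0.007, -0.102], [0, 0, -0.009, -0.1275]]

```text
time: 35.2
eef_pos: [0.6517, -0.1, 0.0929]
tcp_rot: [0.177, 0.685, -0.177, 0.684]
contact_force: [-3.6, 0.4, 4.1]
opening: 0.174
```

```bash
python3 fs.py 1
```

```text
t35.20 p [ 651.7 -100.    92.9] jaw151.0 F [-3.6  0.4  4.1] T [0.058 0.673 0.121] j6 0.20 eff6 -0.081 open0.17
t35.25 p [ 651.7 -100.    92.9] jaw150.9 F [-3.9 -0.   4. ] T [0.024 0.727 0.127] j6 0.20 eff6 0.185 open0.17
```

Emit:
servo_tool:
  deltas:
    - [[0, 0, 0, 0], [0, 0, 0, 0], [0, 0, 0.3, 0], [-0.1, -0.05, 0.5, 0.09], [-0.4, -0.25, 0.5, 0.18]]
  claw: -0.2

```text
time: 35.75
eef_pos: [0.6163, -0.125, 0.147]
tcp_rot: [0.075, 0.699, -0.076, 0.707]
contact_force: [0.5, -0.7, 0.5]
opening: 0.399
```

Emit:
servo_tool:
  deltas:
    - [[-0.35, -0.2, 0, 0.09], [-0.7, -0.41, 0, 0.18], [-0.7, -0.41, 0, 0.27], [-0.7, -0.41, 0, 0.36], [-0.7, -0.41, -0.2, 0.45]]

```text
time: 36.25
eef_pos: [0.5447, -0.1675, 0.1256]
tcp_rot: [-0.173, 0.684, 0.169, 0.688]
contact_force: [0.6, 0.2, -0.8]
opening: 0.398
```

Emit:
servo_tool:
  deltas:
    - [[0, 0, -0.2, 0.032], [0, 0, -0.28, 0.032], [0, 0, -0.28, 0.032], [0, 0, -0.28, 0.032], [0, 0, -0.28, 0.032]]

```text
time: 36.75
eef_pos: [0.5434, -0.1664, 0.0958]
tcp_rot: [-0.187, 0.682, 0.185, 0.683]
contact_force: [-0.6, 0.4, -0.2]
opening: 0.397
```

Emit:
servo_tool:
  deltas:
    - [[0, 0, 0, 0], [0, 0, 0, 0], [0, 0, 0, 0], [0, 0, 0, 0], [0, 0, 0, 0]]
  claw: -1

```text
time: 37.25
eef_pos: [0.5419, -0.1671, 0.0956]
tcp_rot: [-0.187, 0.683, 0.186, 0.681]
contact_force: [-5.0, -3.3, 4.1]
opening: 0.157
```

Emit:
servo_tool:
  deltas:
    - [[0, 0, -0.002, -0.0255], [0, 0, -0.004, -0.051], [0, 0, -0.005, -0.0765], [0, 0, -0.007, -0.102], [0, 0, -0.009, -0.1275]]

```text
time: 37.75
eef_pos: [0.5415, -0.1673, 0.0947]
tcp_rot: [-0.117, 0.699, 0.116, 0.696]
contact_force: [-4.7, -3.2, 4.4]
opening: 0.153
```

```bash
python3 fs.py 1
```

```text
t37.75 p [ 541.5 -167.3   94.7] jaw19.0 F [-4.7 -3.2  4.4] T [-0.674  1.121  0.021] j6 -0.81 eff6 -0.161 open0.15
t37.80 p [ 541.5 -167.3   94.7] jaw18.9 F [-5.1 -3.4  4.2] T [-0.582  1.024  0.028] j6 -0.81 eff6 0.114 open0.16
```

Emit:
servo_tool:
  deltas:
    - [[0, 0, -0.002, -0.0255], [0, 0, -0.004, -0.051], [0, 0, -0.005, -0.0765], [0, 0, -0.007, -0.102], [0, 0, -0.009, -0.1275]]

```text
time: 38.3
eef_pos: [0.5411, -0.1674, 0.0939]
tcp_rot: [-0.048, 0.707, 0.046, 0.704]
contact_force: [-7.8, -4.4, 6.9]
opening: 0.157
```

```bash
python3 fs.py 1
```

```text
t38.30 p [ 541.1 -167.4   93.9] jaw7.6 F [-7.8 -4.4  6.9] T [-0.695  1.354  0.089] j6 -0.61 eff6 -0.111 open0.16
t38.35 p [ 541.1 -167.4   93.8] jaw7.5 F [-7.4 -4.   7. ] T [-0.663  1.276  0.115] j6 -0.61 eff6 0.163 open0.15
```

Emit:
servo_tool:
  deltas:
    - [[0, 0, -0.002, -0.0255], [0, 0, -0.004, -0.051], [0, 0, -0.005, -0.0765], [0, 0, -0.007, -0.102], [0, 0, -0.009, -0.1275]]

```text
time: 38.85
eef_pos: [0.5406, -0.1674, 0.093]
tcp_rot: [0.023, 0.709, -0.025, 0.705]
contact_force: [-9.1, -4.1, 7.5]
opening: 0.157
```

```bash
python3 fs.py 1
```

```text
t38.85 p [ 540.6 -167.4   93. ] jaw176.1 F [-9.1 -4.1  7.5] T [-0.718  1.615  0.146] j6 -0.41 eff6 -0.069 open0.16
t38.90 p [ 540.6 -167.5   93. ] jaw176.0 F [-9.  -3.3  6.9] T [-0.663  1.584  0.122] j6 -0.41 eff6 0.205 open0.15
```

Emit:
servo_tool:
  deltas:
    - [[0, 0, 0, 0], [0, 0, 0, 0], [0, 0, 0.3, 0], [0, 0.05, 0.5, 0.04], [0.1, 0.4, 0.5, 0.08]]
  claw: -0.2

```text
time: 39.4
eef_pos: [0.555, -0.1286, 0.1461]
tcp_rot: [-0.021, 0.704, 0.018, 0.71]
contact_force: [-0.4, 0.1, -0.1]
opening: 0.399
```

Emit:
servo_tool:
  deltas:
    - [[0.11, 0.45, 0, 0], [0.11, 0.49, -0.2, 0], [0.11, 0.49, -0.4, 0], [0.11, 0.49, -0.48, 0], [0.11, 0.49, -0.48, 0]]

```text
time: 39.9
eef_pos: [0.5626, -0.0765, 0.0924]
tcp_rot: [-0.02, 0.708, 0.021, 0.706]
contact_force: [0.1, 0.6, 0.1]
opening: 0.398
```

Emit:
servo_tool:
  deltas:
    - [[0, 0, 0, 0], [0, 0, 0, 0], [0, 0, 0, 0], [0, 0, 0, 0], [0, 0, 0, 0]]

```text
time: 40.4
eef_pos: [0.5637, -0.0772, 0.0944]
tcp_rot: [-0.02, 0.707, 0.02, 0.707]
contact_force: [0.3, -0.7, -0.1]
opening: 0.399
```

Emit:
servo_tool:
  deltas:
    - [[0, 0, 0, 0], [0, 0, 0, 0], [0, 0, 0, 0], [0, 0, 0, 0], [0, 0, 0, 0]]
  claw: -1

```text
time: 40.9
eef_pos: [0.5633, -0.0771, 0.0941]
tcp_rot: [-0.02, 0.707, 0.02, 0.707]
contact_force: [-2.5, -0.4, 1.2]
opening: 0.176
```

Emit:
servo_tool:
  deltas:
    - [[0, 0, -0.002, -0.0255], [0, 0, -0.004, -0.051], [0, 0, -0.005, -0.0765], [0, 0, -0.007, -0.102], [0, 0, -0.009, -0.1275]]

```text
time: 41.4
eef_pos: [0.5631, -0.0771, 0.0932]
tcp_rot: [0.051, 0.706, -0.051, 0.705]
contact_force: [-2.0, -0.5, 3.2]
opening: 0.175
```

```bash
python3 fs.py 1
```

```text
t41.40 p [563.1 -77.1  93.2] jaw171.8 F [-2.  -0.5  3.2] T [-0.05   0.446  0.131] j6 -0.17 eff6 -0.146 open0.18
t41.45 p [563.1 -77.1  93.2] jaw171.7 F [-3.1 -0.6  3.4] T [-0.101  0.509  0.049] j6 -0.17 eff6 0.115 open0.17
```

Emit:
servo_tool:
  deltas:
    - [[0, 0, -0.002, -0.0255], [0, 0, -0.004, -0.051], [0, 0, -0.005, -0.0765], [0, 0, -0.007, -0.102], [0, 0, -0.009, -0.1275]]

```text
time: 41.95
eef_pos: [0.5629, -0.0771, 0.0925]
tcp_rot: [0.12, 0.697, -0.121, 0.696]
contact_force: [-4.1, -0.0, 5.0]
opening: 0.176
```

```bash
python3 fs.py 1
```

```text
t41.95 p [562.9 -77.1  92.5] jaw160.4 F [-4.1 -0.   5. ] T [-0.015  0.701  0.178] j6 0.03 eff6 -0.043 open0.18
t42.00 p [562.9 -77.1  92.4] jaw160.3 F [-4.4 -1.1  5.6] T [-0.047  0.662  0.133] j6 0.03 eff6 0.221 open0.17
```

Emit:
servo_tool:
  deltas:
    - [[0, 0, 0, 0], [0, 0, 0, 0], [0, 0, 0.3, 0], [0, -0.1, 0.5, 0], [0.3, -0.5, 0.5, 0.01]]
  claw: -0.2

```text
time: 42.5
eef_pos: [0.5938, -0.1249, 0.1451]
tcp_rot: [0.114, 0.696, -0.113, 0.699]
contact_force: [1.4, -0.2, 0.2]
opening: 0.401
```

Emit:
servo_tool:
  deltas:
    - [[0.3, -0.45, 0, 0], [0.36, -0.62, 0, 0], [0.36, -0.62, -0.2, 0], [0.36, -0.62, -0.4, 0], [0.36, -0.62, -0.48, 0]]

```text
time: 43.0
eef_pos: [0.6283, -0.1887, 0.0911]
tcp_rot: [0.116, 0.699, -0.115, 0.696]
contact_force: [-1.2, 0.4, -1.2]
opening: 0.405
```

Emit:
servo_tool:
  deltas:
    - [[0, 0, 0, 0], [0, 0, 0, 0], [0, 0, 0, 0], [0, 0, 0, 0], [0, 0, 0, 0]]

```text
time: 43.5
eef_pos: [0.63, -0.1891, 0.0951]
tcp_rot: [0.115, 0.697, -0.115, 0.698]
contact_force: [-0.6, 0.3, 0.2]
opening: 0.398
```

Emit:
servo_tool:
  deltas:
    - [[0, 0, 0, 0], [0, 0, 0, 0], [0, 0, 0, 0], [0, 0, 0, 0], [0, 0, 0, 0]]
  claw: -1

```text
time: 44.0
eef_pos: [0.6293, -0.189, 0.0945]
tcp_rot: [0.115, 0.698, -0.115, 0.697]
contact_force: [-2.3, 1.4, 4.2]
opening: 0.16
```

Emit:
servo_tool:
  deltas:
    - [[0, 0, -0.002, -0.0255], [0, 0, -0.004, -0.051], [0, 0, -0.005, -0.0765], [0, 0, -0.007, -0.102], [0, 0, -0.009, -0.1275]]

```text
time: 44.5
eef_pos: [0.6291, -0.1889, 0.0937]
tcp_rot: [0.185, 0.683, -0.185, 0.682]
contact_force: [-4.5, 1.1, 5.0]
opening: 0.16
```

```bash
python3 fs.py 1
```

```text
t44.50 p [ 629.1 -188.9   93.7] jaw149.7 F [-4.5  1.1  5. ] T [0.323 0.623 0.053] j6 0.08 eff6 -0.121 open0.16
t44.55 p [ 629.1 -188.9   93.7] jaw149.6 F [-3.6  2.2  4.5] T [0.257 0.621 0.105] j6 0.08 eff6 0.154 open0.16
```

Emit:
servo_tool:
  deltas:
    - [[0, 0, -0.002, -0.0255], [0, 0, -0.004, -0.051], [0, 0, -0.005, -0.0765], [0, 0, -0.007, -0.102], [0, 0, -0.009, -0.1275]]

```text
time: 45.05
eef_pos: [0.629, -0.1887, 0.093]
tcp_rot: [0.252, 0.661, -0.252, 0.66]
contact_force: [-4.1, 1.8, 6.0]
opening: 0.159
```

```bash
python3 fs.py 1
```

```text
t45.05 p [ 629.  -188.7   93. ] jaw138.3 F [-4.1  1.8  6. ] T [0.345 0.782 0.168] j6 0.28 eff6 -0.026 open0.16
t45.10 p [ 629.  -188.8   93. ] jaw138.2 F [-4.2  2.1  6.3] T [0.299 0.713 0.141] j6 0.28 eff6 0.249 open0.16
```

Emit:
servo_tool:
  deltas:
    - [[0, 0, 0, 0], [0, 0, 0, 0], [0, 0, 0.3, 0], [0, 0.05, 0.5, 0.07], [0.1, 0.4, 0.5, 0.141]]
  claw: -0.2

```text
time: 45.6
eef_pos: [0.6416, -0.1527, 0.1464]
tcp_rot: [0.176, 0.682, -0.178, 0.688]
contact_force: [0.8, 0.1, -0.2]
opening: 0.403
```

Emit:
servo_tool:
  deltas:
    - [[0.12, 0.45, 0, 0], [0.12, 0.49, -0.2, 0], [0.12, 0.49, -0.4, 0], [0.12, 0.49, -0.495, 0], [0.12, 0.49, -0.495, 0]]

```text
time: 46.1
eef_pos: [0.6502, -0.0998, 0.0903]
tcp_rot: [0.177, 0.686, -0.177, 0.683]
contact_force: [-0.0, -0.0, -1.0]
opening: 0.403
```

Emit:
servo_tool:
  deltas:
    - [[0, 0, 0, 0], [0, 0, 0, 0], [0, 0, 0, 0], [0, 0, 0, 0], [0, 0, 0, 0]]

```text
time: 46.6
eef_pos: [0.6517, -0.1002, 0.0934]
tcp_rot: [0.177, 0.684, -0.177, 0.685]
contact_force: [-0.9, 0.0, -0.4]
opening: 0.401
```

Emit:
servo_tool:
  deltas:
    - [[0, 0, 0, 0], [0, 0, 0, 0], [0, 0, 0, 0], [0, 0, 0, 0], [0, 0, 0, 0]]
  claw: -1

```text
time: 47.1
eef_pos: [0.6516, -0.1001, 0.093]
tcp_rot: [0.177, 0.684, -0.177, 0.685]
contact_force: [0.7, 0.1, 1.1]
opening: 0.167
```

Emit:
servo_tool:
  deltas:
    - [[0, 0, -0.002, -0.0255], [0, 0, -0.004, -0.051], [0, 0, -0.005, -0.0765], [0, 0, -0.007, -0.102], [0, 0, -0.009, -0.1275]]

```text
time: 47.6
eef_pos: [0.6513, -0.0999, 0.0924]
tcp_rot: [0.245, 0.664, -0.245, 0.663]
contact_force: [-2.1, 1.4, 3.1]
opening: 0.173
```

```bash
python3 fs.py 1
```

```text
t47.60 p [651.3 -99.9  92.4] jaw139.5 F [-2.1  1.4  3.1] T [0.112 0.256 0.209] j6 0.40 eff6 -0.018 open0.17
t47.65 p [651.3 -99.9  92.4] jaw139.4 F [-1.1  1.   3.1] T [0.061 0.238 0.183] j6 0.40 eff6 0.245 open0.17
```

Emit:
servo_tool:
  deltas:
    - [[0, 0, 0, -0.01], [0, 0, -0.001, -0.02], [0, 0, -0.002, -0.032], [0, 0, -0.002, -0.032], [0, 0, -0.002, -0.032]]

```text
time: 48.15
eef_pos: [0.6513, -0.0999, 0.0922]
tcp_rot: [0.261, 0.657, -0.261, 0.657]
contact_force: [-3.4, 1.6, 4.8]
opening: 0.17
```

Emit:
servo_tool:
  deltas:
    - [[0, 0, 0, 0], [0, 0, 0, 0], [0, 0, 0.3, 0], [-0.1, -0.05, 0.5, 0.09], [-0.4, -0.25, 0.5, 0.18]]
  claw: -0.2

```text
time: 48.65
eef_pos: [0.615, -0.1252, 0.1456]
tcp_rot: [0.163, 0.685, -0.164, 0.691]
contact_force: [0.1, 0.1, 0.5]
opening: 0.4
```

Emit:
servo_tool:
  deltas:
    - [[-0.35, -0.2, 0, 0.09], [-0.705, -0.42, 0, 0.18], [-0.705, -0.42, -0.1, 0.259], [-0.705, -0.42, -0.3, 0.259], [-0.705, -0.42, -0.48, 0.259]]

```text
time: 49.15
eef_pos: [0.5408, -0.1676, 0.0931]
tcp_rot: [0.024, 0.706, -0.025, 0.707]
contact_force: [0.5, -0.2, -0.3]
opening: 0.399
```

Emit:
servo_tool:
  deltas:
    - [[0, 0, 0, 0], [0, 0, 0, 0], [0, 0, 0, 0], [0, 0, 0, 0], [0, 0, 0, 0]]

```text
time: 49.65
eef_pos: [0.5416, -0.1673, 0.0947]
tcp_rot: [0.023, 0.706, -0.024, 0.707]
contact_force: [-0.3, -0.2, -0.4]
opening: 0.403
```

Emit:
servo_tool:
  deltas:
    - [[0, 0, 0, 0], [0, 0, 0, 0], [0, 0, 0, 0], [0, 0, 0, 0], [0, 0, 0, 0]]
  claw: -1

```text
time: 50.15
eef_pos: [0.5404, -0.167, 0.0941]
tcp_rot: [0.024, 0.707, -0.024, 0.706]
contact_force: [-5.0, 1.2, 5.2]
opening: 0.143
```

Emit:
servo_tool:
  deltas:
    - [[0, 0, -0.001, -0.0127], [0, 0, -0.002, -0.0255], [0, 0, -0.003, -0.0382], [0, 0, -0.004, -0.051], [0, 0, -0.005, -0.0637]]

```text
time: 50.65
eef_pos: [0.5403, -0.167, 0.0938]
tcp_rot: [0.059, 0.705, -0.059, 0.704]
contact_force: [-6.2, 0.7, 6.5]
opening: 0.141
```

```bash
python3 fs.py 1
```

```text
t50.65 p [ 540.3 -167.    93.8] jaw170.4 F [-6.2  0.7  6.5] T [0.135 1.053 0.139] j6 -0.31 eff6 0.007 open0.14
t50.70 p [ 540.3 -167.    93.7] jaw170.4 F [-5.6  0.9  7.4] T [0.075 1.019 0.07 ] j6 -0.31 eff6 0.141 open0.15
```

Emit:
servo_tool:
  deltas:
    - [[0, 0, -0.002, -0.0255], [0, 0, -0.004, -0.051], [0, 0, -0.005, -0.0765], [0, 0, -0.007, -0.102], [0, 0, -0.009, -0.1275]]

```text
time: 51.2
eef_pos: [0.5399, -0.167, 0.093]
tcp_rot: [0.129, 0.696, -0.129, 0.694]
contact_force: [-7.9, 0.8, 8.6]
opening: 0.145
```

```bash
python3 fs.py 1
```

```text
t51.20 p [ 539.9 -167.    93. ] jaw158.9 F [-7.9  0.8  8.6] T [0.206 1.352 0.251] j6 -0.11 eff6 0.052 open0.14
t51.25 p [ 539.9 -167.    93. ] jaw158.9 F [-6.8  1.4  7.9] T [0.236 1.29  0.226] j6 -0.11 eff6 0.320 open0.15
```

Emit:
servo_tool:
  deltas:
    - [[0, 0, 0, 0], [0, 0, 0, 0], [0, 0, 0.3, 0], [0, 0.05, 0.5, 0], [0.1, 0.4, 0.5, 0.017]]
  claw: -0.2

```text
time: 51.75
eef_pos: [0.5536, -0.13, 0.1461]
tcp_rot: [0.12, 0.693, -0.122, 0.7]
contact_force: [1.0, -0.4, -0.7]
opening: 0.4
```

Emit:
servo_tool:
  deltas:
    - [[0.12, 0.45, 0, 0], [0.12, 0.5, -0.2, 0], [0.12, 0.5, -0.4, 0], [0.12, 0.5, -0.495, 0], [0.12, 0.5, -0.495, 0]]

```text
time: 52.25
eef_pos: [0.5619, -0.0766, 0.0908]
tcp_rot: [0.12, 0.698, -0.12, 0.696]
contact_force: [-0.6, -0.6, -0.6]
opening: 0.398
```

Emit:
servo_tool:
  deltas:
    - [[0, 0, 0, 0], [0, 0, 0, 0], [0, 0, 0, 0], [0, 0, 0, 0], [0, 0, 0, 0]]

```text
time: 52.75
eef_pos: [0.5632, -0.0772, 0.0933]
tcp_rot: [0.12, 0.697, -0.12, 0.697]
contact_force: [-0.8, -0.1, -0.5]
opening: 0.403
```

Emit:
servo_tool:
  deltas:
    - [[0, 0, 0, 0], [0, 0, 0, 0], [0, 0, 0, 0], [0, 0, 0, 0], [0, 0, 0, 0]]
  claw: -1

```text
time: 53.25
eef_pos: [0.5629, -0.0771, 0.093]
tcp_rot: [0.12, 0.697, -0.12, 0.697]
contact_force: [-0.8, 0.4, 2.0]
opening: 0.173
```

Emit:
servo_tool:
  deltas:
    - [[0, 0, -0.001, -0.0127], [0, 0, -0.002, -0.0255], [0, 0, -0.003, -0.0382], [0, 0, -0.004, -0.051], [0, 0, -0.005, -0.0637]]

```text
time: 53.75
eef_pos: [0.5628, -0.077, 0.0926]
tcp_rot: [0.155, 0.69, -0.155, 0.69]
contact_force: [-3.6, 1.0, 6.0]
opening: 0.173
```

```bash
python3 fs.py 1
```

```text
t53.75 p [562.8 -77.   92.6] jaw154.7 F [-3.6  1.   6. ] T [0.149 0.601 0.181] j6 0.13 eff6 0.090 open0.17
t53.80 p [562.8 -77.   92.6] jaw154.6 F [-3.2  0.7  5.6] T [0.142 0.578 0.188] j6 0.13 eff6 0.225 open0.17
```

Emit:
servo_tool:
  deltas:
    - [[0, 0, 0, 0], [0, 0, 0, 0], [0, 0, 0.3, 0], [0, -0.1, 0.5, -0.09], [0.3, -0.5, 0.5, -0.182]]
  claw: -0.2

```text
time: 54.3
eef_pos: [0.5931, -0.1249, 0.1451]
tcp_rot: [0.253, 0.659, -0.252, 0.662]
contact_force: [0.5, -0.6, 0.2]
opening: 0.398
```

Emit:
servo_tool:
  deltas:
    - [[0.3, -0.45, 0, 0], [0.365, -0.615, 0, 0], [0.365, -0.615, -0.2, 0], [0.365, -0.615, -0.4, 0], [0.365, -0.615, -0.485, 0]]

```text
time: 54.8
eef_pos: [0.6282, -0.1883, 0.0907]
tcp_rot: [0.252, 0.662, -0.252, 0.659]
contact_force: [-1.0, 0.3, -0.4]
opening: 0.399
```

Emit:
servo_tool:
  deltas:
    - [[0, 0, 0, 0], [0, 0, 0, 0], [0, 0, 0, 0], [0, 0, 0, 0], [0, 0, 0, 0]]

```text
time: 55.3
eef_pos: [0.6299, -0.1886, 0.0948]
tcp_rot: [0.251, 0.66, -0.251, 0.662]
contact_force: [0.1, 0.4, 0.6]
opening: 0.397
```

Emit:
servo_tool:
  deltas:
    - [[0, 0, 0, 0], [0, 0, 0, 0], [0, 0, 0, 0], [0, 0, 0, 0], [0, 0, 0, 0]]
  claw: -1

```text
time: 55.8
eef_pos: [0.6293, -0.1883, 0.0943]
tcp_rot: [0.251, 0.661, -0.251, 0.661]
contact_force: [-3.3, 2.6, 4.6]
opening: 0.152
```

Emit:
servo_tool:
  deltas:
    - [[0, 0, -0.001, -0.0127], [0, 0, -0.002, -0.0255], [0, 0, -0.003, -0.0382], [0, 0, -0.004, -0.051], [0, 0, -0.005, -0.0637]]

```text
time: 56.3
eef_pos: [0.6293, -0.1883, 0.0939]
tcp_rot: [0.284, 0.648, -0.284, 0.647]
contact_force: [-3.5, 2.5, 5.8]
opening: 0.153
```

```bash
python3 fs.py 1
```

```text
t56.30 p [ 629.3 -188.3   93.9] jaw132.6 F [-3.5  2.5  5.8] T [0.46  0.671 0.235] j6 0.38 eff6 0.152 open0.15
t56.35 p [ 629.3 -188.3   93.8] jaw132.5 F [-3.4  2.6  5.4] T [0.463 0.601 0.247] j6 0.38 eff6 0.283 open0.15
```

Emit:
servo_tool:
  deltas:
    - [[0, 0, 0, 0], [0, 0, 0, 0], [0, 0, 0.3, 0], [0, 0.05, 0.5, 0], [0.1, 0.4, 0.5, 0.044]]
  claw: -0.2

```text
time: 56.85
eef_pos: [0.6416, -0.1524, 0.1473]
tcp_rot: [0.262, 0.653, -0.263, 0.66]
contact_force: [1.0, 1.2, 0.4]
opening: 0.4
```

Emit:
servo_tool:
  deltas:
    - [[0.12, 0.45, 0, 0], [0.12, 0.49, -0.2, 0], [0.12, 0.49, -0.4, 0], [0.12, 0.49, -0.51, 0], [0.12, 0.49, -0.51, 0]]

```text
time: 57.35
eef_pos: [0.65, -0.0994, 0.0895]
tcp_rot: [0.262, 0.658, -0.262, 0.655]
contact_force: [0.4, -0.9, -0.8]
opening: 0.4
```

Emit:
servo_tool:
  deltas:
    - [[0, 0, 0, 0], [0, 0, 0, 0], [0, 0, 0, 0], [0, 0, 0, 0], [0, 0, 0, 0]]

```text
time: 57.85
eef_pos: [0.6517, -0.0997, 0.0929]
tcp_rot: [0.262, 0.657, -0.262, 0.657]
contact_force: [1.2, 0.9, -0.6]
opening: 0.4
```

Emit:
servo_tool:
  deltas:
    - [[0, 0, 0, 0], [0, 0, 0, 0], [0, 0, 0, 0], [0, 0, 0, 0], [0, 0, 0, 0]]
  claw: -1

```text
time: 58.35
eef_pos: [0.6515, -0.0996, 0.0925]
tcp_rot: [0.262, 0.657, -0.262, 0.657]
contact_force: [-0.4, 0.2, 0.7]
opening: 0.165
```

Emit:
servo_tool:
  deltas:
    - [[0, 0, -0.001, -0.0076], [0, 0, -0.001, -0.0153], [0, 0, -0.002, -0.023], [0, 0, -0.002, -0.0306], [0, 0, -0.003, -0.0382]]

```text
time: 58.85
eef_pos: [0.6516, -0.0995, 0.0924]
tcp_rot: [0.281, 0.649, -0.281, 0.649]
contact_force: [-1.3, 1.3, 4.4]
opening: 0.166
```

```bash
python3 fs.py 1
```

```text
t58.85 p [651.6 -99.5  92.4] jaw133.1 F [-1.3  1.3  4.4] T [0.035 0.264 0.257] j6 0.51 eff6 0.174 open0.17
t58.90 p [651.6 -99.5  92.4] jaw133.1 F [-1.5  0.4  3.8] T [0.064 0.313 0.258] j6 0.51 eff6 0.253 open0.17
```

Emit:
servo_tool:
  deltas:
    - [[0, 0, 0, 0], [0, 0, 0, 0], [0, 0, 0.3, 0], [-0.1, 0, 0.5, 0.09], [-0.4, 0.1, 0.5, 0.18]]
  claw: -0.2

```text
time: 59.4
eef_pos: [0.6149, -0.0913, 0.146]
tcp_rot: [0.185, 0.679, -0.186, 0.686]
contact_force: [0.3, -1.1, 0.4]
opening: 0.402
```

Emit:
servo_tool:
  deltas:
    - [[-0.35, 0.1, 0, 0.06], [-0.486, 0.126, 0, 0.06], [-0.486, 0.126, -0.2, 0.06], [-0.486, 0.126, -0.4, 0.06], [-0.486, 0.126, -0.49, 0.06]]

```text
time: 59.9
eef_pos: [0.5613, -0.0765, 0.0907]
tcp_rot: [0.155, 0.691, -0.155, 0.689]
contact_force: [-0.6, 0.8, -0.5]
opening: 0.401
```

Emit:
servo_tool:
  deltas:
    - [[0, 0, 0, 0], [0, 0, 0, 0], [0, 0, 0, 0], [0, 0, 0, 0], [0, 0, 0, 0]]

```text
time: 60.4
eef_pos: [0.5634, -0.0771, 0.0938]
tcp_rot: [0.155, 0.69, -0.155, 0.69]
contact_force: [-0.3, -0.0, -0.2]
opening: 0.394
```

Emit:
servo_tool:
  deltas:
    - [[0, 0, 0, 0], [0, 0, 0, 0], [0, 0, 0, 0], [0, 0, 0, 0], [0, 0, 0, 0]]
  claw: -1

```text
time: 60.9
eef_pos: [0.5628, -0.0769, 0.0933]
tcp_rot: [0.155, 0.69, -0.155, 0.69]
contact_force: [-2.0, 0.4, 3.5]
opening: 0.165
```

Emit:
servo_tool:
  deltas:
    - [[0, 0, -0.001, -0.0076], [0, 0, -0.001, -0.0153], [0, 0, -0.002, -0.023], [0, 0, -0.002, -0.0306], [0, 0, -0.003, -0.0382]]

```text
time: 61.4
eef_pos: [0.5628, -0.0769, 0.0931]
tcp_rot: [0.175, 0.685, -0.175, 0.685]
contact_force: [-2.6, 1.0, 5.6]
opening: 0.168
```

```bash
python3 fs.py 1
```

```text
t61.40 p [562.8 -76.9  93.1] jaw151.3 F [-2.6  1.   5.6] T [0.209 0.555 0.232] j6 0.19 eff6 0.145 open0.17
t61.45 p [562.8 -76.9  93.2] jaw151.3 F [-2.   2.   5.8] T [0.262 0.571 0.17 ] j6 0.19 eff6 0.224 open0.16
```

Emit:
servo_tool:
  deltas:
    - [[0, 0, 0, 0], [0, 0, 0, 0], [0, 0, 0.3, 0], [0, 0, 0.7, 0], [0, 0, 1, 0]]
  claw: 0

```text
time: 61.95
eef_pos: [0.5634, -0.0772, 0.1942]
tcp_rot: [0.175, 0.684, -0.175, 0.686]
contact_force: [0.1, 0.6, 0.5]
opening: 0.501
```

Emit:
servo_tool:
  deltas:
    - [[-0.1, 0, 0.3, 0], [-0.2, 0, 0.5, 0], [-0.2, 0, 0.6, 0], [-0.2, 0, 0.6, 0], [-0.2, 0, 0.6, 0]]

```text
time: 62.45
eef_pos: [0.5427, -0.0769, 0.2513]
tcp_rot: [0.175, 0.686, -0.175, 0.684]
contact_force: [0.4, 0.2, -1.2]
opening: 0.498
```

Run:
```python
from h import *
a=read_camera("wrist");cv2.imwrite("pics/end.png",a);s=get_state();print(s["time"],s["contact_force"].round(1))
```

```text
62.5 [-0.6  0.6 -0.1]
```

View pics/end.png

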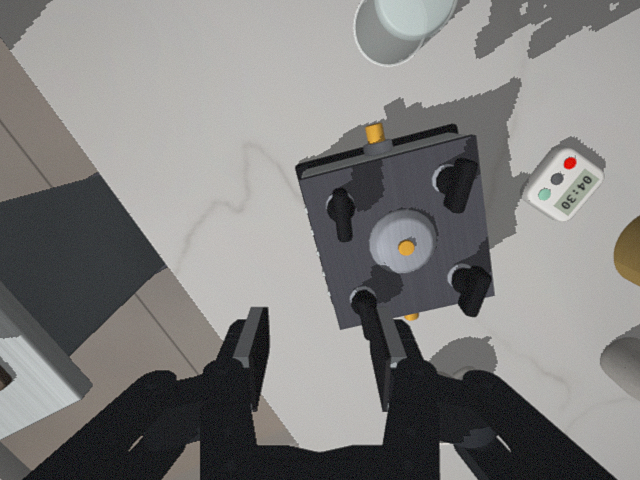

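The cover lies square on the housing, the gripper is clear, and the glass (400,20) and timer (565,185) stand in place; the gripper hides the cup. Handing in.

```bash
python3 -c "
from plant import *
print(sign_off(),get_state()['time'])"
```

```text
the job is handed in; nothing more can be done
the job is handed in; nothing more can be done
```

I tightened the four screws crosswise and handed the job in at about 62.5 s; no verdict came back.

- **First round:** I gave every screw about 0.48 rad (27°), less than the eighth of a turn (45°) asked for. With the clearances unknown, a full eighth on one screw could have tipped the cover past its limit. D had already gone to 0.68 rad before I went back to the others. No screw felt tight at that point.
- **Tightening:** I drew the cover down in steps on opposite pairs, feeling joint 6's torque against its free-air value. The screws ended between about 1.6 and 2.0 rad.

Last felt torque for each screw, with the clamp worked out from it:

| Screw (my label) | x, y (m) | Torque (N m) | Clamp (N) |
|---|---|---|---|
| A | 0.541, -0.167 | 0.26 | about 27 |
| B | 0.563, -0.077 | 0.21 | about 21 |
| C | 0.652, -0.100 | 0.24 | about 25 |
| D | 0.629, -0.189 | 0.255 | about 27 |

- **Not rechecked:** A was last felt before the final touches on B, D and C, and D before those on C and B. Both may have changed by a few newtons since.
- **Seating:** I judged the cover home from the steep rise in torque at each screw. I did not measure its height or tilt directly.
- **Last picture:** the cover looks square, the gripper is clear, and the glass and timer look in place. The cup was hidden behind the gripper; the arm never came near it.
- **Disagreements:** the camera fit put the bars at about 107 mm, against 113 mm from the text. My first grip on C was too low, so I released it and gripped again before turning.

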